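Walk a drawer bottom home and try the corner

TASK

The small wooden drawer lies upside down with its brown hardboard bottom only part of the way in: work the bottom fully home into the front by pushing its near edge close to the left and right corners in turn, a little at a time so that it does not rack and bind, never forcing it and never touching its middle, where it would bow. Then draw the steel square out from under the low shelf, take it by its thick stock and press it, flat on the hardboard, into the drawer's far left corner so that it sits against the front and the left side without gaps. Leave it lying there, with the bottom still home, and do not disturb the other things on the bench.

Things in the scene. Friction and masses are not known exactly. Their poses are not given: they have to be found in the camera images.
- drawer: Fixed pine drawer box, upside down, braced on two 30 mm high stop blocks; 400 (y) x 209 (x) x 90 high. Origin on the bench under its middle; x away from the robot to its front, y to its left side. Sides 12 thick, inner faces y +-188. Back board: outer face x -100, only 70 high; the bottom slides in over it. Side grooves 6 deep (base y +-194), lower lip z 70.
- panel: Drawer bottom: brown hardboard 200 (x) x 384 (y) x 5 thick, in the side grooves with 2 mm play each side. Origin: centre of its underside, z 70. Home: origin at drawer x -3; starts 35 to 55 mm short. Drags with 2 to 5 N; pushed at one end it turns about 1.6 degrees (that end goes 5 to 12 mm) and binds; the other end can then be pushed on by up to 20 mm. 15 N is plenty, 80 N too much.
- panel_mid: The middle of the hardboard, from its y -120 to +120, same origin and axes as the panel. The robot must not touch it: push only within 72 mm of each end.
- panel_left (a point): Near left corner of the hardboard (its own x -100, y +192, mid thickness, z 72). At home it is at drawer x -103, 3 mm proud of the back board.
- panel_right (a point): Near right corner of the hardboard (its own x -100, y -192, mid thickness, z 72). At home it is at drawer x -103, 3 mm proud of the back board.
- drawer_front: The drawer's front, its far board, fixed; same origin and axes as the drawer. 18 thick, inner face at drawer x +91; its groove is 6 deep (base x +97). Rim above the groove z 78 to z 90.
- drawer_left: The drawer's left side board, fixed; same origin and axes as the drawer. 12 thick, inner face at drawer y +188. Rim above the groove z 77 to z 90.
- corner (a point): Far left inner corner of the drawer, where front and left side meet, at the level of the hardboard's top face (drawer x +91, y +188, z 75); the rims stand 15 mm above it, axes as the drawer's.
- square: Engineer's square, all steel, lying flat, an L. Origin: its outer corner, underside; x along the stock, y along the blade, z up. Dark blade 4 thick (z 9 to 13), 30 wide (x 0.5 to 30.5), up to y 180. 0.69 kg, centre of mass x 50, y 24. Starts with the stock under the shelf and 90 mm or more of blade sticking out. In the corner: origin at point corner, x along drawer -x, y along drawer -y.
- stock: Thick bright steel stock of the square, part of it, same origin and axes: 110 long (x 0 to 110), 30 wide (y 0 to 30), 28 thick (z 0 to 28). In the drawer's corner its top 13 mm stand above the rims. It cannot be reached from above while under the shelf.
- riser: Low plywood shelf, fixed along the left of the bench, 560 (x) x 260 (y), deck z 75 to z 95, open towards the drawer. Origin on the bench under its centre; the deck's open edge is at its own y -130, end panels at its x +-270. Tins and bins up to z 210 stand on it, 95 mm or more back from that edge.
- mallet: Wooden mallet lying on its side, head 62 x 115 x 62, handle 230 long; leave alone.
- glue: Yellow glue bottle, 60 across, 182 high; leave alone.
- screws: Screw jar, 66 across, 85 high; leave alone.
- tape: Grey tape measure lying flat, 70 x 70 x 36; leave alone.
- sander: Cork sanding block, 110 x 62 x 24; leave alone.
- mug: Blue mug, 82 across, 95 high; leave alone.
- pencil: Red flat carpenter's pencil, 175 long, 8 thick; leave alone.

How it is judged:
By the outcome, as a careful person would: the job done as asked, in the order asked, and still so for the second after the job is handed in, with the robot touching nothing.
It also fails if it takes over 72 s, if anything falls off the work surface, if the arm or the gripper's body presses on something with over 40 N, if the wrist force passes 120 N, or if a joint passes its speed limit or range.

ROBOT

A 6-joint arm with a two-finger parallel gripper is mounted at the origin on the work surface. World frame = base frame: x ahead of the robot, y to its left, z up, the work surface at z = 0. Lengths are in m, angles in rad, forces in N, time in s.
With the tool pointing down it reaches from about 0.35 to 0.975 m from the base axis. Payload 4.9 kg.
Tool frame: the origin (TCP) lies at the very end of the fingers, on their centre line; the grasp point (between the pads) lies 19 mm behind it; z points along the fingers, y is the direction in which the jaws open and shut (so a half turn about z gives the same grasp; the last joint's range is limited). The gripper opens to 85 mm and grips with 20 to 120 N. Pads are 22 mm wide; open, the fingers measure 114 mm over their backs; the gripper's body (76 mm by 85 mm) begins 54 mm behind the grasp point. The pads swing forward as they close: fully open they stand 13 mm farther back than shut.
Start: joints at [1.208, 0.053, 1.613, -0, 1.476, -0.119], TCP at [0.151, 0.607, 0.211] pointing down, gripper open.
Joint ranges: [-3.01, 3.01], [-1.01, 2.22], [0.06, 2.58], [-1.02, 4.17], [0.09, 2.62], [-3.14, 3.14]. Speed limits (rad/s): [2.57, 2.57, 3.14, 3.14, 3.14, 3.14].

INTERFACE

Orientations are given as a unit quaternion [w, x, y, z].
In Python, from plant import state, grab_frame, camera_model, job_done, search_frame, masks_of, place_of gives the robot as it stands.
- The arm moves only by the tool drive_tool, never from a script. Its argument "series" is a list of rows, each a list of 2 entries, a list of its own where there are three numbers: the shift along the world's x, y, z in m, then the turn, a rotation vector about the world's x, y, z in degrees. A call has 1 to 8 rows; each row is the pose to reach, as a shift and turn from the pose commanded when the call began; what a row does not reach only later rows make up. A row lasts 1/10 s, in which the tool goes at most 50 mm and 8.59 degrees, less where a joint would pass 70% of its speed; a pose out of reach is approached as far as the arm can. A call with a gripper value outside its range is refused whole. "fingers" is the closure, from -1 (fully open) to 1 (shut), so that 0 is half open, set as the call begins (left out, the last holds). The fingers move at their own pace and stop on an object; the grip force is fixed at half the most. Time passes only in rows, so rows that repeat a pose let the fingers close. It gives the time, the measured TCP pose, the force and the opening at its end, in the units of the state.
- state(): the state, without advancing time (a new reading comes with each control period).
- grab_frame(name): name is "scene" or "top"; returns the picture (480x640x3 uint8, red, green, blue); there is no depth.
- camera_model(name): a dict with "fovy" (degrees; the focal length in pixels is half the picture's height over the tangent of half this angle, whatever the lens; pixels are square), "cx", "cy" (the principal point, pixels), "rvec" (rotation vector, rad) and "tvec" (3), from world to camera coordinates, as OpenCV has them. Camera axes: x right, y down, z forward; pixel columns grow to the right and rows downward; lengths in m; the calibration is good to about 2 mm. A picture is of the moment at which its call begins. camera_model takes no time and is no camera call.
- job_done(): hands the job in, once; it reports no verdict.
Trained networks look in the newest picture that a camera, given by its name, has taken for a name from the list of things; names that differ only in an ending like _2 or _b are one class to them, and where a whole thing is asked for, a point or a joint stands for the part that bears it (a point fixed in the world has none). Each returns a list of dicts, best first, with "confidence" (0 to 1); they miss things now and then, are a little off and sometimes report something else, mostly with a low value. They report only what shows in the picture. A call takes as long as a camera call.
- search_frame(camera, name): "location" ([x, y, z] in m, in world coordinates, good to about 4 mm: the middle of the surface that is visible of it).
- masks_of(camera, name): "pixels" (480x640 bool, what is visible of it).
- place_of(camera, name): "location" ([x, y, z] in m, in world coordinates, good to about 4 mm: a listed point, or the origin of a listed thing).
The state is a dict: "time": time; "joint_pos": joint angles; "joint_vel": joint speeds; "joint_efforts": joint torques, N m; "tool_pos": TCP position; "tool_rot": TCP orientation; "contact_force": force on the tool from outside, world axes, zero at the start; "ft_torque": the same for the moment, N m; "gripper_width": opening from 0.0 (shut) to 1.0 (fully open).
Only numpy, scipy, OpenCV 4.12 (cv2) and the standard library are available. Lean on these libraries where they do the work, as an engineer would, in place of code of your own. Each camera call takes 0.05 s, during which the arm holds its last target.

## Working session

There is one attempt and no reset: what is moved stays moved. The work goes in short steps, Python scripts to look and compute and a tool call to move; the robot and the scene stay as the last step left them, time stands still between calls to the robot, and variables do not carry over. Pictures are saved under pics/ and viewed, and the job is handed in when it is done.

Besides the shell and the picture viewer there is one more tool, called as name(argument=value, ...), one argument or row to a line, values as JSON. drive_tool: Moves the arm, as the interface text tells. Its arguments: {"type":"object","properties":{"series":{"type":"array","items":{"type":"array"}},"fingers":{"type":"number"}},"required":["series"]}

```bash
ls; mkdir -p pics; python3 - <<'E'
from plant import *
import cv2
print(state())
for n in("scene","top"):
    f=grab_frame(n); cv2.imwrite(f"pics/a_{n}.png",f[:,:,::-1]); print(n,camera_model(n))
E
```

```text
pics
{'time': 0.0, 'joint_pos': array([ 1.20800416e+00,  5.33248294e-02,  1.61432902e+00,  6.69688353e-06,
        1.47601091e+00, -1.18999775e-01]), 'joint_vel': array([-0.00015929, -0.00031075, -0.00256518, -0.00098726,  0.00212895,
        0.00036317]), 'joint_efforts': array([ 1.54421876e-03, -3.93671572e+01, -3.70179927e+01, -1.34242509e-05,
        6.82651356e-03, -8.07583206e-06]), 'tool_pos': array([0.15061912, 0.6058769 , 0.20996201]), 'tool_rot': array([-2.50410918e-04,  1.21594804e-01,  9.92579282e-01, -1.00534135e-03]), 'contact_force': array([0.8396034 , 0.18437102, 0.56043338]), 'ft_torque': array([-0.00431298, -0.03987602,  0.00083291]), 'gripper_width': 1.0005593530707273}
scene {'fovy': 49.68988259374079, 'cx': 324.84354334560453, 'cy': 242.2157884190709, 'rvec': array([ 2.55747096,  0.57830243, -0.17329149]), 'tvec': array([-0.52677557, -0.13978894,  1.43038583])}
top {'fovy': 50.73938703031951, 'cx': 320.4455984711257, 'cy': 239.2515023654105, 'rvec': array([ 2.0995164 , -2.14873512,  0.18748628]), 'tvec': array([0.0747445 , 0.55251307, 1.39732419])}
```

View pics/a_scene.png

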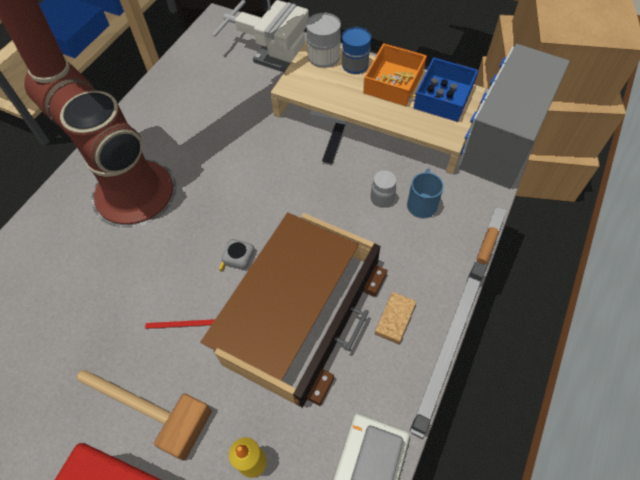

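View pics/a_top.png

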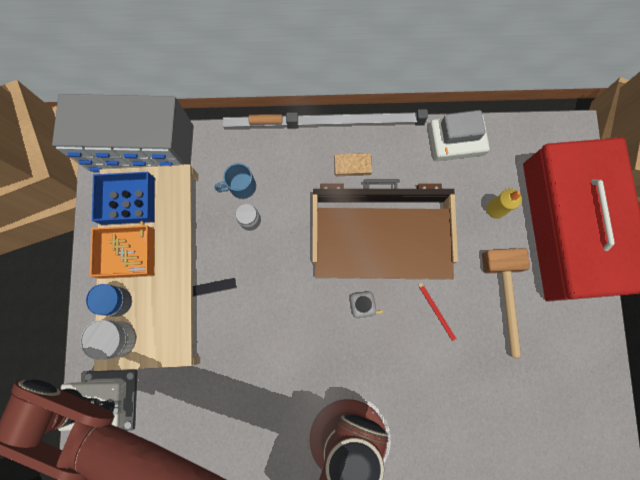

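```bash
python3 - <<'E'
from plant import *
import cv2
for c in("scene","top"):
    for n in ["drawer","panel","panel_left","panel_right","corner","square","riser","mug","glue"]:
        print(c,n,[(round(float(d['confidence']),2),d['location'].round(4) if hasattr(d['location'],'round') else d['location']) for d in place_of(c,n)[:2]])
print(state()['time'])
E
```

```text
scene drawer []
scene panel [(0.94, [0.5376, -0.1152, 0.0683])]
scene panel_left [(0.77, [0.4422, 0.0777, 0.0709])]
scene panel_right [(0.86, [0.4252, -0.3025, 0.0714])]
scene corner [(0.94, [0.6783, 0.0655, 0.0783]), (0.57, [0.3652, -0.053, -0.0049])]
scene square [(0.59, [0.4207, 0.4913, 0.0029])]
scene riser [(0.55, [0.4853, 0.5549, -0.0008])]
scene mug [(0.78, [0.7275, 0.2952, -0.0049]), (0.71, [0.6429, -0.4619, 0.0032])]
scene glue [(0.62, [0.6466, -0.4653, 0.003])]
top drawer []
top panel [(0.74, [0.5372, -0.1109, 0.072])]
top panel_left [(0.73, [0.4424, 0.0831, 0.073])]
top panel_right [(0.61, [0.4274, -0.3029, 0.0708])]
top corner [(0.87, [0.6793, 0.0647, 0.0759])]
top square [(0.55, [0.7859, -0.0398, -0.0014])]
top riser [(0.94, [0.4914, 0.5543, -0.0029])]
top mug [(0.61, [0.7297, 0.2915, -0.0013])]
top glue [(0.93, [0.6421, -0.4625, 0.0004]), (0.5, [0.6265, 0.27, 0.0028])]
1.0
```

```bash
cat > h.py <<'E'
import numpy as np, cv2
from plant import *
def cam(n):
    m=camera_model(n); f=240/np.tan(np.radians(m['fovy'])/2)
    K=np.array([[f,0,m['cx']],[0,f,m['cy']],[0,0,1]]); R=cv2.Rodrigues(np.array(m['rvec']))[0]
    return K,R,np.array(m['tvec'])
def proj(n,P):
    K,R,t=cam(n); P=np.atleast_2d(P); q=(P@R.T+t)@K.T; return q[:,:2]/q[:,2:]
def ray(n,uv,z):
    K,R,t=cam(n); uv=np.atleast_2d(uv).astype(float); d=np.c_[uv,np.ones(len(uv))]@np.linalg.inv(K).T@R
    c=-R.T@t; return c+d*((z-c[2])/d[:,2])[:,None]
def T(x,y,yaw,P):
    P=np.atleast_2d(P).astype(float); c,s=np.cos(yaw),np.sin(yaw)
    return np.c_[x+c*P[:,0]-s*P[:,1],y+s*P[:,0]+c*P[:,1],P[:,2]]
def crop(img,u0,v0,u1,v1,k,polys=[]):
    im=cv2.resize(img[v0:v1,u0:u1,::-1],None,fx=k,fy=k,interpolation=cv2.INTER_CUBIC)
    for p,c in polys:
        q=((np.asarray(p)-[u0,v0]+.5)*k-.5)
        cv2.polylines(im,[np.round(q*16).astype(np.int32)],True,c,1,cv2.LINE_AA,4)
    return np.ascontiguousarray(im)
E
python3 - <<'E'
from h import *
import json
ms={}
for c in("top","scene"):
    img=grab_frame(c); cv2.imwrite(f"pics/b_{c}.png",img[:,:,::-1])
    for n in["panel","square","drawer_front","drawer_left","stock"]:
        r=masks_of(c,n)
        for d in r[:2]:
            m=d['pixels']; v,u=np.nonzero(m); print(c,n,round(float(d['confidence']),2),m.sum(),u.min(),u.max(),v.min(),v.max())
        if r: np.save(f"m_{c}_{n}.npy",r[0]['pixels'])
# initial pose guess from corner & panel
E
```

```text
top panel 0.64 9451 315 453 208 279
top square 0.66 404 193 234 279 295
top drawer_front 0.84 2082 313 454 179 203
top drawer_front 0.41 9707 314 453 206 279
top drawer_left 0.6 336 312 317 195 264
scene panel 0.64 13160 200 357 213 381
scene square 0.73 782 310 346 110 163
scene square 0.24 645 301 371 214 260
scene drawer_front 0.6 2642 294 379 244 407
scene drawer_left 0.48 1107 228 265 438 477
scene stock 0.82 276 310 345 111 124
scene stock 0.55 749 301 372 214 261
```

```bash
cat > ov.py <<'E'
from h import *
def drawer_polys(x,y,w):
    L=[]
    def r(x0,x1,y0,y1,z,c): L.append((T(x,y,w,[[x0,y0,z],[x1,y0,z],[x1,y1,z],[x0,y1,z]]),c))
    r(.091,.109,-.2,.2,.09,(0,255,0)); r(-.1,.109,.188,.2,.09,(0,255,255)); r(-.1,.109,-.2,-.188,.09,(0,255,255))
    return L
def panel_poly(x,y,w,c=(255,0,255)): return (T(x,y,w,[[-.1,-.192,.075],[.1,-.192,.075],[.1,.192,.075],[-.1,.192,.075]]),c)
def save(c,img,name,box,k,L):
    cv2.imwrite(name,crop(img,*box,k,[(proj(c,P),col) for P,col in L]))
E
python3 - <<'E'
from ov import *
w=-0.03; c=np.array([.679,.065]); R=np.array([[np.cos(w),-np.sin(w)],[np.sin(w),np.cos(w)]]); o=c-R@[.091,.188]
print(o)
L=drawer_polys(*o,w)+[panel_poly(.5374,-.113,-.042)]
for cc,box,k in(("top",(300,170,470,290),4.7),("scene",(195,200,395,410),2.85)):
    save(cc,cv2.imread(f"pics/b_{cc}.png")[:,:,::-1],f"pics/c_{cc}.png",box,k,L)
E
```

```text
[ 0.58240179 -0.12018582]
```

View pics/c_top.png

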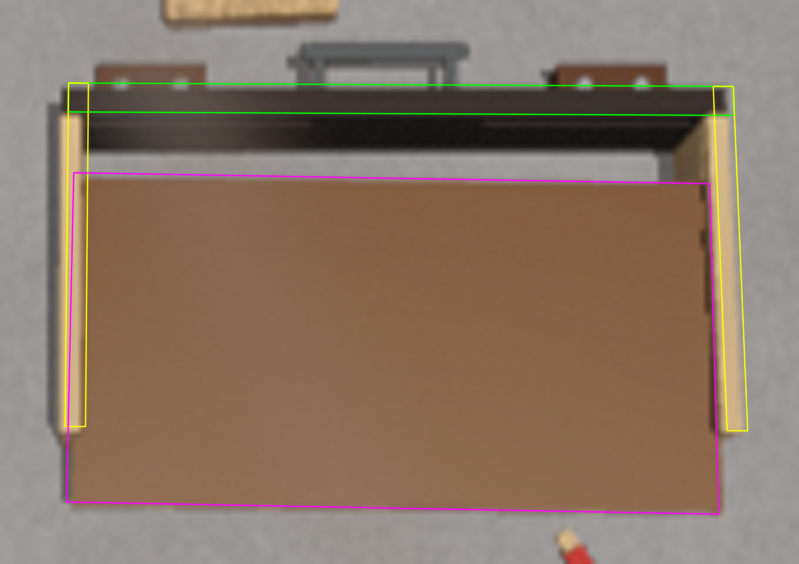

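View pics/c_scene.png

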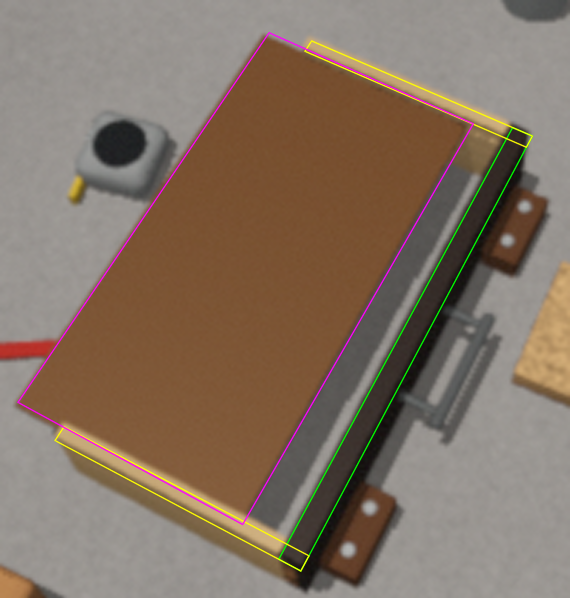

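```bash
python3 - <<'E'
from ov import *
img=cv2.imread("pics/b_top.png")[:,:,::-1]
a=crop(img,306,182,336,217,12); b=crop(img,432,182,462,217,12)
c=crop(img,306,250,336,285,8); d=crop(img,432,250,462,285,8)
cv2.imwrite("pics/d1.png",np.hstack([a,b])); cv2.imwrite("pics/d2.png",np.hstack([c,d]))
g=cv2.cvtColor(img,cv2.COLOR_RGB2GRAY)
for v in(200,215,225,235,245,255,260): print(v,img[v,308:324].tolist() if v==225 else g[v,308:324].tolist(),g[v,445:462].tolist())
E
```

```text
200 [154, 152, 99, 89, 116, 187, 187, 187, 184, 104, 39, 32, 36, 39, 41, 44] [63, 80, 83, 87, 105, 126, 186, 187, 187, 184, 154, 151, 152, 151, 152, 152, 151]
215 [153, 148, 98, 91, 113, 182, 183, 183, 180, 129, 102, 103, 102, 103, 103, 105] [100, 100, 100, 101, 97, 87, 143, 182, 183, 181, 173, 151, 149, 150, 150, 149, 150]
225 [[153, 149, 146], [148, 145, 143], [99, 97, 95], [89, 87, 86], [122, 107, 93], [205, 177, 133], [206, 178, 135], [205, 178, 135], [202, 174, 132], [158, 124, 89], [134, 96, 67], [133, 96, 68], [134, 97, 69], [135, 97, 69], [135, 97, 69], [134, 97, 69]] [103, 103, 103, 104, 100, 64, 104, 180, 181, 180, 178, 157, 150, 151, 149, 147, 149]
235 [154, 151, 100, 94, 128, 179, 180, 180, 177, 131, 106, 106, 106, 107, 107, 107] [104, 105, 105, 105, 101, 60, 82, 142, 179, 180, 179, 172, 153, 151, 150, 151, 152]
245 [151, 149, 98, 92, 128, 179, 181, 181, 176, 112, 106, 108, 108, 109, 109, 109] [106, 107, 106, 106, 107, 103, 69, 116, 180, 181, 180, 179, 159, 153, 154, 154, 155]
255 [155, 150, 99, 95, 131, 181, 182, 182, 178, 114, 108, 111, 111, 111, 112, 112] [108, 108, 108, 107, 108, 104, 61, 93, 158, 181, 181, 180, 172, 151, 150, 152, 153]
260 [153, 149, 117, 97, 130, 181, 183, 183, 178, 115, 110, 113, 113, 113, 113, 113] [110, 109, 109, 108, 108, 105, 62, 80, 144, 182, 183, 182, 180, 158, 154, 151, 152]
```

View pics/d1.png

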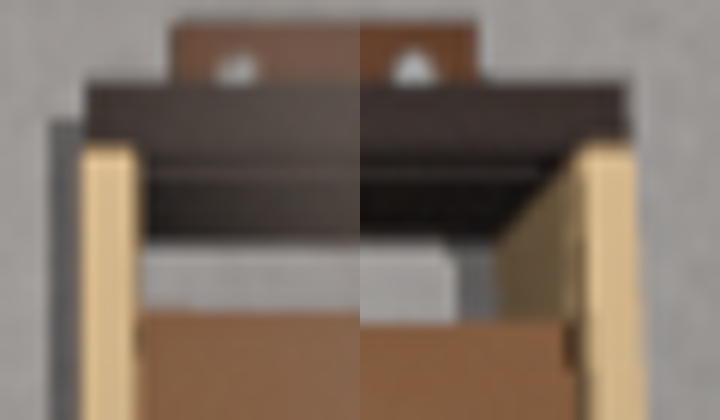

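View pics/d2.png

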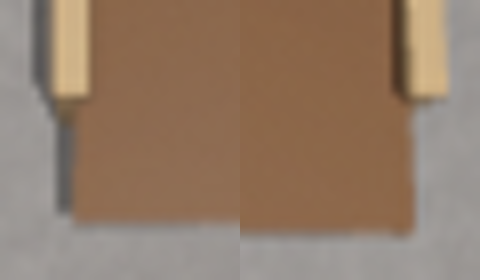

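```bash
python3 - <<'E'
from ov import *
from scipy.optimize import least_squares
img=cv2.imread("pics/b_top.png"); g=cv2.cvtColor(img,cv2.COLOR_BGR2GRAY)
for u in(315,330,345,420,450,453): print(u,g[184:204,u].tolist(), g[256:284,u].tolist())
E
```

```text
315 [153, 153, 151, 144, 119, 65, 57, 58, 57, 65, 130, 189, 190, 188, 188, 187, 187, 186, 186, 186] [182, 182, 182, 183, 183, 170, 105, 102, 101, 103, 105, 104, 106, 106, 107, 111, 110, 111, 110, 111, 116, 127, 138, 153, 156, 155, 153, 151]
330 [95, 93, 94, 92, 88, 80, 79, 80, 79, 77, 72, 69, 73, 65, 63, 62, 59, 63, 105, 153] [112, 112, 112, 114, 113, 114, 114, 114, 114, 115, 115, 115, 115, 116, 115, 117, 117, 117, 117, 117, 117, 123, 139, 151, 151, 150, 150, 153]
345 [153, 153, 154, 150, 125, 81, 76, 78, 79, 78, 74, 72, 75, 69, 70, 70, 70, 71, 103, 144] [113, 112, 113, 114, 114, 115, 114, 114, 115, 114, 115, 115, 116, 115, 115, 116, 115, 116, 117, 116, 116, 118, 131, 151, 151, 151, 154, 152]
420 [80, 74, 75, 75, 67, 54, 53, 55, 53, 53, 41, 32, 41, 24, 21, 21, 21, 43, 104, 153] [110, 110, 110, 110, 110, 111, 111, 111, 112, 111, 111, 113, 112, 112, 112, 112, 113, 114, 114, 114, 114, 114, 120, 138, 155, 154, 160, 178]
450 [151, 151, 154, 150, 122, 60, 50, 53, 51, 56, 99, 147, 144, 129, 127, 127, 126, 122, 109, 108] [103, 106, 105, 105, 105, 106, 110, 110, 110, 110, 109, 110, 110, 111, 111, 111, 111, 111, 111, 111, 112, 111, 118, 137, 154, 155, 154, 153]
453 [153, 156, 155, 150, 121, 68, 59, 59, 55, 75, 139, 188, 189, 187, 187, 186, 187, 186, 186, 185] [144, 143, 143, 144, 144, 134, 101, 113, 127, 134, 132, 126, 125, 126, 126, 126, 125, 118, 117, 118, 118, 118, 125, 145, 158, 157, 156, 157]
```

```bash
cat > fit.py <<'E'
from ov import *
from scipy.optimize import least_squares
def lin(p,q,u=None,v=None):
    a,b=proj("top",np.array([p,q]))
    if v is not None: return a[0]+(b[0]-a[0])*(v-a[1])/(b[1]-a[1])
    return a[1]+(b[1]-a[1])*(u-a[0])/(b[0]-a[0])
def res(s):
    x,y,w=s; W=lambda *P: T(x,y,w,[P])[0]
    r=[]
    for v,m in((200,312.22),(260,312.12)): r.append(lin(W(-.1,.2,.09),W(.109,.2,.09),v=v)-m)
    for v,m in((200,454.5),(260,457.6)): r.append(lin(W(-.1,-.2,.09),W(.109,-.2,.09),v=v)-m)
    for u,m in((315,188.14),(345,188.14),(450,188.25)): r.append(lin(W(.109,.2,.09),W(.109,-.2,.09),u=u)-m)
    for u,m in((315,193.89),(453,193.74)): r.append(lin(W(.091,.2,.09),W(.091,-.2,.09),u=u)-m)
    for u,m in((315,261.37),): r.append(lin(W(-.1,.2,.09),W(-.1,-.2,.09),u=u)-m)
    return r
f=least_squares(res,[.582,-.12,-.03],x_scale=[.01,.01,.01])
print(f.x,np.round(f.fun,2))
x,y,w=f.x
print("corner",T(x,y,w,[[.091,.188,.075]]))
P=ray("top",[[330,277.67],[345,278.05],[420,278.75],[450,278.7]],.075); print(P)
# drawer frame
d=P[:,:2]-[x,y]; c,s=np.cos(w),np.sin(w); print(np.c_[c*d[:,0]+s*d[:,1],-s*d[:,0]+c*d[:,1]].round(4))
L=drawer_polys(*f.x)
save("top",cv2.imread("pics/b_top.png")[:,:,::-1],"pics/e_top.png",(300,170,470,290),4.7,L)
save("scene",cv2.imread("pics/b_scene.png")[:,:,::-1],"pics/e_scene.png",(195,200,395,410),2.85,L)
E
python3 fit.py
```

```text
[ 0.58113738 -0.11629821 -0.0230381 ] [ 0.19  0.08 -0.04 -0.22 -0.05 -0.09 -0.36  0.35  0.3  -0.15]
corner [[0.67644402 0.06955562 0.075     ]]
[[ 0.44071893  0.03780837  0.075     ]
 [ 0.43869603 -0.00371637  0.075     ]
 [ 0.4319263  -0.21110033  0.075     ]
 [ 0.43013709 -0.29396472  0.075     ]]
[[-0.1439  0.1508]
 [-0.145   0.1093]
 [-0.147  -0.0982]
 [-0.1469 -0.1811]]
```

```bash
python3 - <<'E'
import cv2,numpy as np
a=cv2.imread("pics/e_top.png");b=cv2.imread("pics/e_scene.png")
cv2.imwrite("pics/e.png",np.hstack([cv2.resize(a,(420,296)),cv2.resize(b,(380,399))[:296]]))
E
```

```text
(no output)
```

View pics/e_top.png

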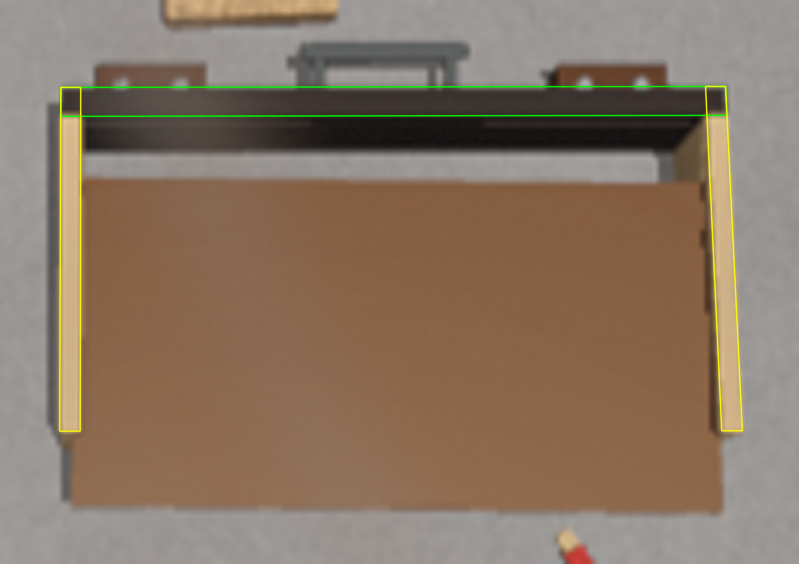

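View pics/e_scene.png

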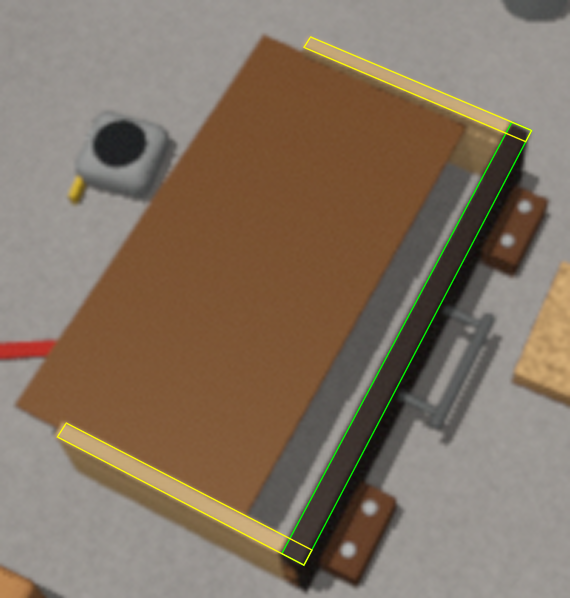

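drive_tool(
  fingers=1,
  series=[
    [[0.02, -0.045, 0], [0, 0, 2]],
    [[0.04, -0.09, 0], [0, 0, 4]],
    [[0.06, -0.135, 0], [0, 0, 6]],
    [[0.08, -0.18, 0], [0, 0, 8]],
    [[0.1, -0.225, 0], [0, 0, 10]],
    [[0.125, -0.27, 0], [0, 0, 12]],
    [[0.15, -0.315, 0], [0, 0, 12.6]],
    [[0.175, -0.36, 0], [0, 0, 12.6]],
  ],
)

```text
time: 2.4
tool_pos: [0.3242, 0.2487, 0.2116]
tool_rot: [0.001, 0.011, 1.0, 0.0]
contact_force: [1.1, 0.1, 0.1]
gripper_width: -0.004
```

```bash
python3 - <<'E'
from h import *
s=state(); print(s['time'],s['tool_pos'],s['tool_rot'],s['joint_pos'],s['gripper_width'])
m=np.load("m_top_square.npy"); v,u=np.nonzero(m)
img=cv2.imread("pics/b_top.png")[:,:,::-1]
cv2.imwrite("pics/f.png",crop(img,180,265,245,310,12))
E
```

```text
2.4 [0.32421271 0.24870379 0.21157272] [7.17267855e-04 1.14739119e-02 9.99933860e-01 3.33718383e-04] [ 4.71810984e-01 -5.09603932e-01  2.08589262e+00 -7.56197974e-05
  1.56372357e+00 -1.07603653e+00] -0.003715879142803886
```

View pics/f.png

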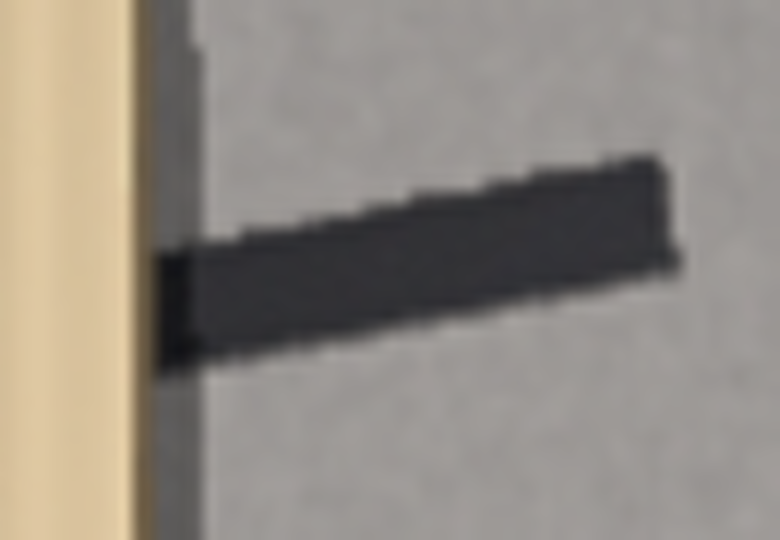

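```bash
python3 - <<'E'
from h import *
P=ray("top",[[234.5,277.7],[235.2,286.8],[195.8,285.0],[196.5,294.3],[191.3,270],[191.5,310]],.013); print(P.round(4))
d=P[0]-P[2]; print("blade dir deg",np.degrees(np.arctan2(d[1],d[0]))); d=P[1]-P[3]; print(np.degrees(np.arctan2(d[1],d[0])))
print("shelf edge",ray("top",[[191.0,200],[191.0,270]],.095).round(4))
g=cv2.cvtColor(cv2.imread("pics/b_top.png"),cv2.COLOR_BGR2GRAY)
for u in(200,210,220,230): print(u,g[272:302,u].tolist())
print(g[282,226:242].tolist())
E
```

```text
[[0.4536 0.3137 0.013 ]
 [0.4272 0.3114 0.013 ]
 [0.435  0.4256 0.013 ]
 [0.4081 0.423  0.013 ]
 [0.479  0.4396 0.013 ]
 [0.3636 0.4363 0.013 ]]
blade dir deg -80.57423422660388
-80.31320907196526
shelf edge [[0.667  0.4237 0.095 ]
 [0.4686 0.419  0.095 ]]
200 [152, 153, 154, 155, 152, 151, 150, 149, 151, 153, 152, 139, 83, 48, 47, 49, 50, 50, 50, 49, 48, 49, 71, 120, 151, 151, 152, 152, 153, 155]
210 [152, 154, 157, 155, 153, 151, 151, 152, 154, 145, 101, 52, 48, 50, 50, 50, 51, 50, 49, 50, 71, 121, 155, 157, 153, 150, 152, 154, 155, 155]
220 [149, 151, 151, 152, 151, 151, 152, 145, 104, 56, 49, 51, 52, 50, 51, 52, 50, 52, 73, 122, 154, 153, 152, 152, 153, 153, 156, 156, 156, 154]
230 [154, 152, 150, 149, 150, 144, 105, 54, 50, 51, 53, 52, 51, 53, 51, 51, 74, 124, 157, 154, 150, 152, 152, 151, 152, 154, 154, 154, 154, 154]
[52, 52, 52, 52, 53, 52, 51, 50, 51, 79, 152, 153, 153, 153, 153, 150]
```

drive_tool(
  series=[
    [[0.025, -0.045, 0], [0, 0, 0]],
    [[0.05, -0.09, 0], [0, 0, 0]],
    [[0.07, -0.135, 0], [0, 0, 0]],
    [[0.085, -0.175, -0.01], [0, 0, 0]],
    [[0.09, -0.196, -0.05], [0, 0, 0]],
    [[0.09, -0.196, -0.09], [0, 0, 0]],
    [[0.09, -0.196, -0.13], [0, 0, 0]],
    [[0.09, -0.196, -0.146], [0, 0, 0]],
  ],
)

```text
time: 3.2
tool_pos: [0.4107, 0.0541, 0.0609]
tool_rot: [-0.003, 0.013, 1.0, 0.0]
contact_force: [0.3, -0.1, -0.4]
gripper_width: -0.005
```

drive_tool(
  series=[
    [[0.006, 0, 0], [0, 0, 0]],
    [[0.011, 0, 0], [0, 0, 0]],
    [[0.014, 0, 0], [0, 0, 0]],
    [[0.016, 0, 0], [0, 0, 0]],
    [[0.018, 0, 0], [0, 0, 0]],
  ],
)

```text
time: 3.7
tool_pos: [0.4329, 0.0544, 0.0665]
tool_rot: [0.001, 0.012, 1.0, -0.0]
contact_force: [0.3, 0.3, -0.5]
gripper_width: -0.006
```

drive_tool(
  series=[
    [[0.002, 0, 0], [0, 0, 0]],
    [[0.004, 0, 0], [0, 0, 0]],
    [[0.004, 0, 0], [0, 0, 0]],
  ],
)

```text
time: 4.0
tool_pos: [0.4359, 0.0544, 0.0653]
tool_rot: [0.0, 0.012, 1.0, -0.0]
contact_force: [-0.7, 0.2, 0.5]
gripper_width: -0.0
```

drive_tool(
  series=[
    [[0.002, 0, 0], [0, 0, 0]],
    [[0.004, 0, 0], [0, 0, 0]],
    [[0.004, 0, 0], [0, 0, 0]],
  ],
)

```text
time: 4.3
tool_pos: [0.4399, 0.0544, 0.0652]
tool_rot: [0.0, 0.012, 1.0, 0.0]
contact_force: [-0.3, -0.3, -0.9]
gripper_width: 0.0
```

```bash
python3 - <<'E'
from h import *
for c,b,k in(("top",(300,190,370,290),6),("scene",(190,180,400,400),2.7)):
    im=grab_frame(c); cv2.imwrite(f"pics/g_{c}.png",crop(im,*b,k)); cv2.imwrite(f"pics/g0_{c}.png",im[:,:,::-1])
s=state();print(s['tool_pos'],s['contact_force'])
E
```

```text
[0.43968009 0.05437113 0.06514752] [-0.07890212  0.08181555 -0.71218762]
```

View pics/g_top.png

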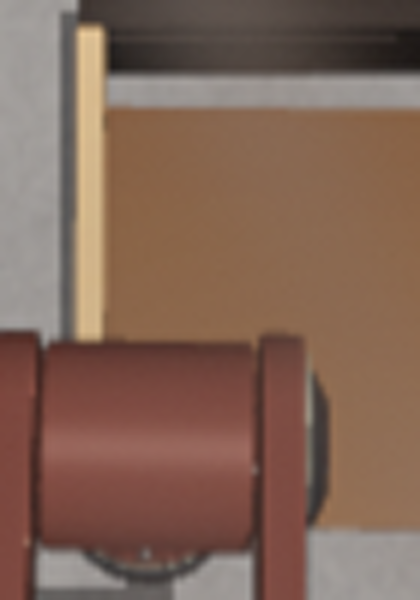

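View pics/g_scene.png

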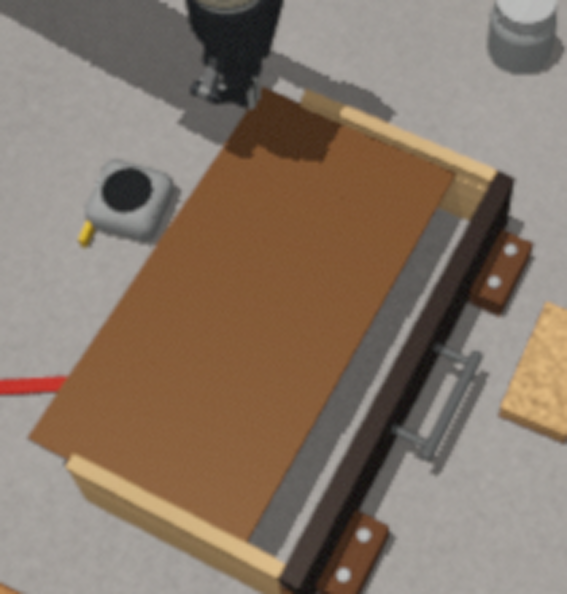

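drive_tool(
  series=[
    [[0.002, 0, 0], [0, 0, 0]],
    [[0.003, 0, 0], [0, 0, 0]],
    [[0.004, 0, 0], [0, 0, 0]],
  ],
)

```text
time: 4.7
tool_pos: [0.4438, 0.0544, 0.0652]
tool_rot: [0.0, 0.012, 1.0, -0.0]
contact_force: [1.2, 0.2, 0.2]
gripper_width: -0.001
```

```bash
python3 - <<'E'
from h import *
a=cv2.imread("pics/b_top.png"); im=grab_frame("top"); cv2.imwrite("pics/h0_top.png",im[:,:,::-1])
sc=grab_frame("scene"); cv2.imwrite("pics/h0_scene.png",sc[:,:,::-1])
A=cv2.cvtColor(a,cv2.COLOR_BGR2GRAY).astype(int);B=cv2.cvtColor(im,cv2.COLOR_RGB2GRAY).astype(int)
for u in(325,345,420,445): print(u,A[203:212,u],B[203:212,u],A[274:283,u],B[274:283,u])
P=crop(sc,240,190,310,250,11); cv2.imwrite("pics/h1.png",P)
print(proj("scene",[state()['tool_pos']]))
E
```

```text
325 [148 148 147 148 139 107 103 105 104] [151 151 150 151 143 110 105 106 108] [116 117 116 122 136 151 154 153 153] [86 83 81 77 74 69 72 77 87]
345 [144 146 147 145 137 112 110 110 109] [147 149 150 148 141 114 111 111 112] [117 116 116 118 131 151 151 151 154] [89 89 90 90 89 89 90 89 89]
420 [153 156 158 158 155 137 104 101 102] [157 159 161 161 159 140 107 103 104] [114 114 114 114 120 138 155 154 160] [117 118 117 118 123 141 158 157 163]
445 [ 79  79  79  77  78  85 100 101 101] [ 82  82  81  81  81  87 102 104 104] [111 112 112 112 115 133 156 158 158] [114 115 116 115 118 136 160 161 161]
[[283.2983527  221.55190255]]
```

View pics/h1.png

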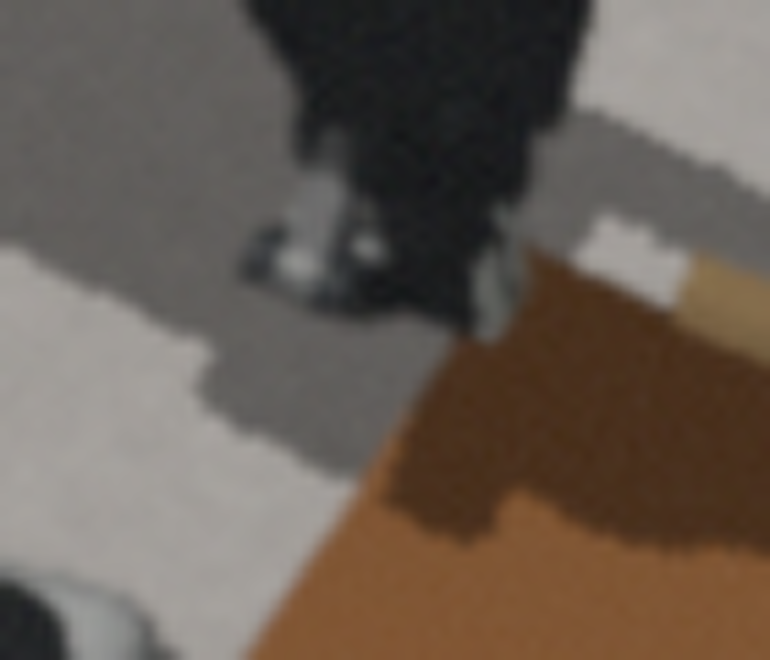

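```bash
python3 - <<'E'
from ov import *
K,R,t=cam("scene"); print("scene cam",-R.T@t); K,R,t=cam("top"); print("top cam",-R.T@t)
s=state(); p=s['tool_pos']; print(p,s['contact_force'])
sc=cv2.imread("pics/h0_scene.png")[:,:,::-1]
x,y,w=.5815,-.117,-.0235
L=[]
def box(z,c,h=.011,k=.0145): L.append((np.array([[p[0]-h,p[1]-k,z],[p[0]+h,p[1]-k,z],[p[0]+h,p[1]+k,z],[p[0]-h,p[1]+k,z]]),c))
box(p[2],(0,255,0)); box(p[2]+.03,(0,255,255))
Q=T(x,y,w,[[-.144,.192,.075],[-.146,-.192,.075],[.055,-.192,.075],[.055,.192,.075]]); L.append((Q,(255,0,255)))
save("scene",sc,"pics/h2.png",(240,190,310,250),11,L)
L2=L; save("scene",sc,"pics/h3.png",(190,180,400,400),2.7,L)
E
```

```text
scene cam [ 0.85272458 -0.52632616  1.15709923]
top cam [0.29324845 0.05762679 1.47446832]
[0.443855   0.0543635  0.06524874] [ 0.7589722  -0.17617143 -0.23486255]
```

View pics/h2.png

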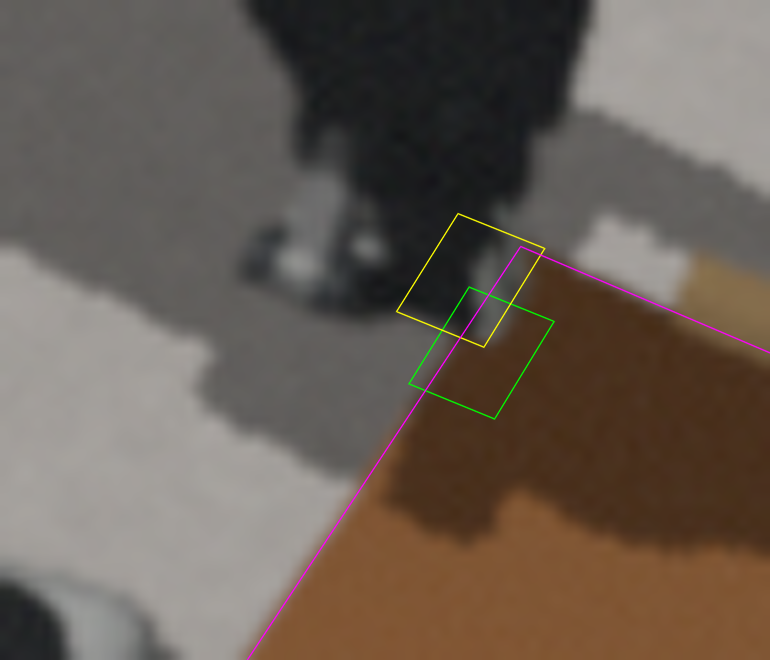

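```bash
python3 - <<'E'
from h import *
sc=cv2.imread("pics/h0_scene.png")[:,:,::-1]
cv2.imwrite("pics/h4.png",crop(sc,190,90,340,250,5))
E
```

View pics/h4.png

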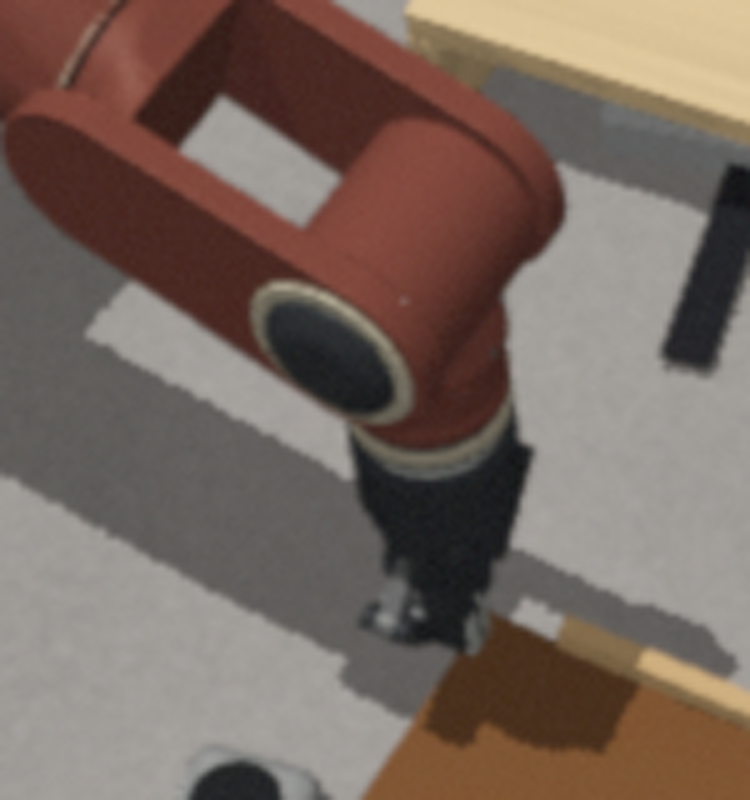

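drive_tool(
  series=[
    [[-0.02, 0, 0], [0, 0, 0]],
    [[-0.05, 0, 0], [0, 0, 0]],
    [[-0.06, 0, 0], [0, 0, 0]],
    [[-0.06, 0, 0], [0, 0, 0]],
  ],
)

```text
time: 5.2
tool_pos: [0.3827, 0.0545, 0.0648]
tool_rot: [-0.0, 0.012, 1.0, 0.0]
contact_force: [0.2, 0.6, -0.1]
gripper_width: -0.001
```

```bash
python3 - <<'E'
from ov import *
s=state(); p=s['tool_pos']; print(p,s['contact_force'],s['gripper_width'])
sc=grab_frame("scene"); cv2.imwrite("pics/i0_scene.png",sc[:,:,::-1])
L=[]
for z,c in((p[2],(0,255,0)),(p[2]+.03,(0,255,255)),(p[2]+.073,(255,255,0))):
    h,k=.011,.0145
    if c==(255,255,0): h,k=.038,.0425
    L.append((np.array([[p[0]-h,p[1]-k,z],[p[0]+h,p[1]-k,z],[p[0]+h,p[1]+k,z],[p[0]-h,p[1]+k,z]]),c))
a=crop(sc,210,160,290,240,7); save("scene",sc,"pics/x.png",(210,160,290,240),7,L)
cv2.imwrite("pics/i1.png",np.hstack([a[:,:400],cv2.imread("pics/x.png")[:,:400]]))
E
```

```text
[0.38266343 0.05446967 0.06479399] [ 0.18487271  0.57339099 -0.08569655] -0.0007352595244369815
```

View pics/i1.png

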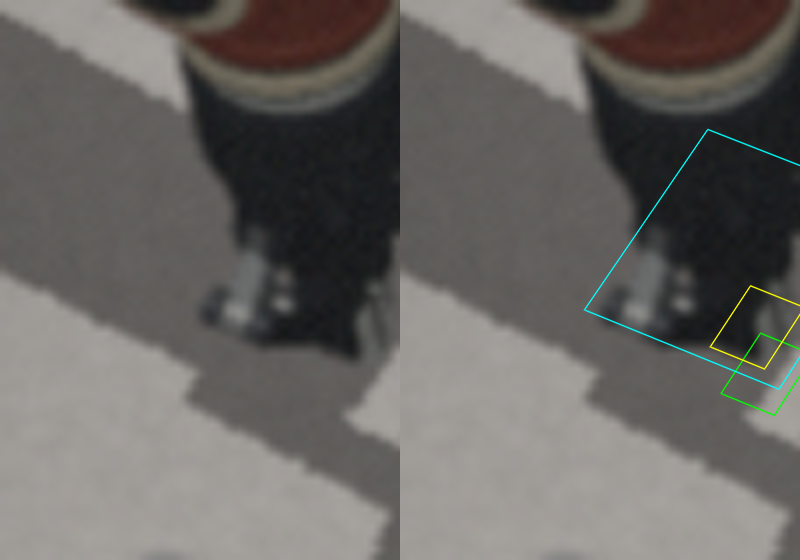

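```bash
python3 - <<'E'
from ov import *
sc=cv2.imread("pics/i0_scene.png")[:,:,::-1]
p=np.array([0.38266343,0.05446967,0.06479399])
L=[(np.array([p,p+[0,0,.073]]),(0,255,0))]
cv2.imwrite("pics/i2.png",np.hstack([crop(sc,225,160,300,240,7)[:, :400]*1,crop(sc,225,160,300,240,7)[:,:0]]))
a=crop(sc,225,165,305,240,5); b=crop(sc,225,165,305,240,5,[(proj("scene",P),c) for P,c in L])
cv2.imwrite("pics/i2.png",np.hstack([a,b]))
print(proj("scene",[p,p+[0,0,.073]]))
E
```

```text
[[261.98228847 212.93124843]
 [258.45115322 196.13618225]]
```

View pics/i2.png

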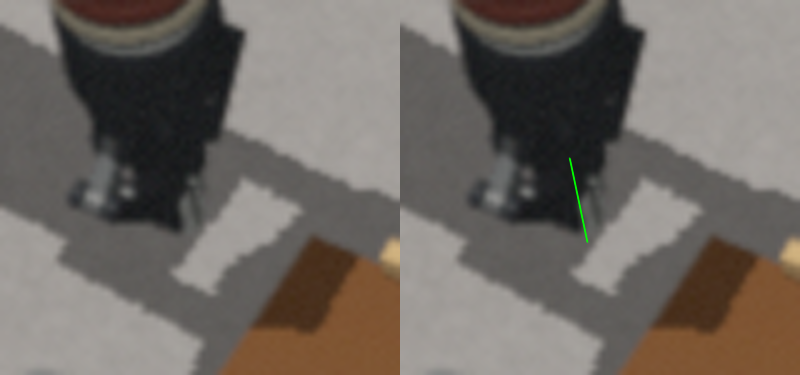

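drive_tool(
  series=[
    [[0, 0, -0.008], [0, 0, 0]],
    [[0, 0, -0.014], [0, 0, 0]],
    [[0.02, 0, -0.014], [0, 0, 0]],
    [[0.035, 0, -0.014], [0, 0, 0]],
    [[0.041, 0, -0.014], [0, 0, 0]],
    [[0.043, 0, -0.014], [0, 0, 0]],
    [[0.045, 0, -0.014], [0, 0, 0]],
  ],
)

```text
time: 5.95
tool_pos: [0.4283, 0.0544, 0.0507]
tool_rot: [-0.001, 0.012, 1.0, 0.0]
contact_force: [-0.5, -0.4, -0.2]
gripper_width: -0.003
```

drive_tool(
  series=[
    [[0.002, 0, 0], [0, 0, 0]],
    [[0.004, 0, 0], [0, 0, 0]],
    [[0.004, 0, 0], [0, 0, 0]],
  ],
)

```text
time: 6.25
tool_pos: [0.4321, 0.0546, 0.0509]
tool_rot: [-0.001, 0.012, 1.0, 0.0]
contact_force: [-2.2, 0.6, -0.5]
gripper_width: -0.002
```

drive_tool(
  series=[
    [[0.002, 0, 0], [0, 0, 0]],
    [[0.004, 0, 0], [0, 0, 0]],
    [[0.004, 0, 0], [0, 0, 0]],
  ],
)

```text
time: 6.55
tool_pos: [0.4358, 0.055, 0.0507]
tool_rot: [-0.001, 0.012, 1.0, 0.001]
contact_force: [-3.4, 2.9, 0.6]
gripper_width: -0.001
```

```bash
cat > look.py <<'E'
import sys
from ov import *
t=sys.argv[1]
A=cv2.imread("pics/b_top.png"); im=grab_frame("top"); cv2.imwrite(f"pics/{t}_top.png",im[:,:,::-1])
def edges(g):
    g=cv2.cvtColor(g,cv2.COLOR_BGR2GRAY).astype(float); return g
B=edges(im[:,:,::-1].copy()); A=edges(A)
X=.5815,-.117,-.0235
# panel brown mask edge far: use R-B
def prof(im):
    im=im.astype(float); s=im[:,:,2]-im[:,:,0]; return s
for nm,I in(("before",cv2.imread("pics/b_top.png")),("now",im[:,:,::-1])):
    s=prof(I); out=[]
    for u in(322,340,360,400,420,440):
        c=s[190:290,u]; on=c>25
        idx=np.nonzero(on)[0]
        # longest run
        if len(idx)==0: out.append((u,None)); continue
        runs=np.split(idx,np.nonzero(np.diff(idx)>2)[0]+1); r=max(runs,key=len)
        def sub(i,j): return (25-c[i])/(c[j]-c[i]+1e-9)
        a=190+r[0]-1+sub(r[0]-1,r[0]) if r[0]>0 else np.nan
        b=190+r[-1]+(c[r[-1]]-25)/(c[r[-1]]-c[r[-1]+1]+1e-9) if r[-1]<99 else np.nan
        out.append((u,round(a,2),round(b,2)))
    print(nm,out)
    uv=np.array([[o[0],o[1]] for o in out if o[1]]); P=ray("top",uv,.075)[:,:2]-X[:2]; c,s_=np.cos(X[2]),np.sin(X[2])
    D=np.c_[c*P[:,0]+s_*P[:,1],-s_*P[:,0]+c*P[:,1]]; print(" far edge drawer mm",[(round(1e3*d[1]),round(1e3*d[0],1)) for d in D])
s=state(); print(s['time'],s['tool_pos'].round(4),s['contact_force'].round(1))
E
python3 look.py j
```

```text
before [(322, np.float64(207.23), np.float64(277.56)), (340, np.float64(207.26), np.float64(277.8)), (360, np.float64(207.32), np.float64(278.06)), (400, np.float64(207.94), np.float64(278.42)), (420, np.float64(208.03), np.float64(278.61)), (440, np.float64(208.13), np.float64(278.79))]
 far edge drawer mm [(174, np.float64(56.5)), (123, np.float64(56.4)), (66, np.float64(56.1)), (-48, np.float64(54.2)), (-105, np.float64(53.9)), (-161, np.float64(53.6))]
now [(322, np.float64(205.03), np.float64(285.59)), (340, np.float64(205.34), np.float64(283.08)), (360, np.float64(205.94), np.float64(276.62)), (400, np.float64(207.24), np.float64(277.61)), (420, np.float64(207.54), np.float64(278.3)), (440, np.float64(208.11), np.float64(278.81))]
 far edge drawer mm [(174, np.float64(62.9)), (123, np.float64(62.0)), (66, np.float64(60.2)), (-48, np.float64(56.3)), (-105, np.float64(55.4)), (-161, np.float64(53.6))]
6.6 [0.4358 0.055  0.0507] [-2.8  2.7 -0. ]
```

drive_tool(
  series=[
    [[-0.025, 0, 0], [0, 0, 0]],
    [[-0.03, -0.045, 0], [0, 0, 0]],
    [[-0.03, -0.095, 0], [0, 0, 0]],
    [[-0.03, -0.145, 0], [0, 0, 0]],
    [[-0.03, -0.195, 0], [0, 0, 0]],
    [[-0.03, -0.245, 0], [0, 0, 0]],
    [[-0.03, -0.295, 0], [0, 0, 0]],
    [[-0.027, -0.335, 0], [0, 0, 0]],
  ],
)

```text
time: 7.4
tool_pos: [0.4098, -0.2845, 0.052]
tool_rot: [0.001, 0.013, 1.0, -0.002]
contact_force: [0.5, 0.1, 0.4]
gripper_width: 0.001
```

drive_tool(
  series=[
    [[0.003, 0, 0], [0, 0, 0]],
    [[0.007, 0, 0], [0, 0, 0]],
    [[0.01, 0, 0], [0, 0, 0]],
    [[0.012, 0, 0], [0, 0, 0]],
    [[0.014, 0, 0], [0, 0, 0]],
    [[0.016, 0, 0], [0, 0, 0]],
  ],
)

```text
time: 8.0
tool_pos: [0.4258, -0.2799, 0.0511]
tool_rot: [-0.0, 0.011, 1.0, -0.0]
contact_force: [-2.3, -2.3, -0.7]
gripper_width: 0.002
```

drive_tool(
  series=[
    [[0.002, 0, 0], [0, 0, 0]],
    [[0.004, 0, 0], [0, 0, 0]],
    [[0.006, 0, 0], [0, 0, 0]],
    [[0.007, 0, 0], [0, 0, 0]],
  ],
)

```text
time: 8.4
tool_pos: [0.4327, -0.2807, 0.0511]
tool_rot: [-0.0, 0.012, 1.0, -0.0]
contact_force: [-2.8, -2.8, 0.9]
gripper_width: -0.0
```

```bash
python3 look.py k
```

```text
before [(322, np.float64(207.23), np.float64(277.56)), (340, np.float64(207.26), np.float64(277.8)), (360, np.float64(207.32), np.float64(278.06)), (400, np.float64(207.94), np.float64(278.42)), (420, np.float64(208.03), np.float64(278.61)), (440, np.float64(208.13), np.float64(278.79))]
 far edge drawer mm [(174, np.float64(56.5)), (123, np.float64(56.4)), (66, np.float64(56.1)), (-48, np.float64(54.2)), (-105, np.float64(53.9)), (-161, np.float64(53.6))]
now [(322, np.float64(204.52), np.float64(275.28)), (340, np.float64(204.48), np.float64(274.97)), (360, np.float64(204.31), np.float64(274.87)), (400, np.float64(203.94), np.float64(273.54)), (420, np.float64(203.52), np.float64(273.74)), (440, np.float64(203.15), nan)]
 far edge drawer mm [(174, np.float64(64.4)), (122, np.float64(64.5)), (66, np.float64(64.9)), (-48, np.float64(65.9)), (-105, np.float64(67.1)), (-162, np.float64(68.1))]
8.45 [ 0.4328 -0.2807  0.0511] [-3.3 -1.6 -0.3]
```

drive_tool(
  series=[
    [[-0.022, 0, 0], [0, 0, 0]],
    [[-0.025, 0.045, 0], [0, 0, 0]],
    [[-0.025, 0.095, 0], [0, 0, 0]],
    [[-0.025, 0.145, 0], [0, 0, 0]],
    [[-0.025, 0.195, 0], [0, 0, 0]],
    [[-0.02, 0.245, 0], [0, 0, 0]],
    [[-0.015, 0.295, 0], [0, 0, 0]],
    [[-0.006, 0.335, 0], [0, 0, 0]],
  ],
)

```text
time: 9.25
tool_pos: [0.4267, 0.0576, 0.0517]
tool_rot: [0.001, 0.012, 1.0, 0.001]
contact_force: [0.4, -1.2, 0.3]
gripper_width: 0.0
```

drive_tool(
  series=[
    [[0.003, 0, 0], [0, 0, 0]],
    [[0.007, 0, 0], [0, 0, 0]],
    [[0.01, 0, 0], [0, 0, 0]],
    [[0.013, 0, 0], [0, 0, 0]],
    [[0.016, 0, 0], [0, 0, 0]],
    [[0.019, 0, 0], [0, 0, 0]],
    [[0.021, 0, 0], [0, 0, 0]],
    [[0.022, 0, 0], [0, 0, 0]],
  ],
)

```text
time: 10.05
tool_pos: [0.4477, 0.0545, 0.0505]
tool_rot: [-0.002, 0.013, 1.0, 0.001]
contact_force: [-6.2, 3.4, 1.9]
gripper_width: 0.005
```

drive_tool(
  series=[
    [[-0.022, 0, 0], [0, 0, 0]],
    [[-0.028, -0.045, 0], [0, 0, 0]],
    [[-0.03, -0.095, 0], [0, 0, 0]],
    [[-0.03, -0.145, 0], [0, 0, 0]],
    [[-0.03, -0.195, 0], [0, 0, 0]],
    [[-0.03, -0.245, 0], [0, 0, 0]],
    [[-0.028, -0.295, 0], [0, 0, 0]],
    [[-0.023, -0.335, 0], [0, 0, 0]],
  ],
)

```text
time: 10.85
tool_pos: [0.4254, -0.2848, 0.0516]
tool_rot: [0.001, 0.014, 1.0, -0.001]
contact_force: [0.0, 0.0, -0.0]
gripper_width: 0.001
```

drive_tool(
  series=[
    [[0.003, 0, 0], [0, 0, 0]],
    [[0.006, 0, 0], [0, 0, 0]],
    [[0.009, 0, 0], [0, 0, 0]],
    [[0.012, 0, 0], [0, 0, 0]],
    [[0.015, 0, 0], [0, 0, 0]],
    [[0.017, 0, 0], [0, 0, 0]],
    [[0.019, 0, 0], [0, 0, 0]],
  ],
)

```text
time: 11.55
tool_pos: [0.4446, -0.2802, 0.051]
tool_rot: [-0.0, 0.012, 1.0, -0.0]
contact_force: [-2.8, -2.5, -0.2]
gripper_width: -0.001
```

```bash
python3 look.py l|tail -3
```

```text
now [(322, np.float64(200.39), np.float64(271.1)), (340, np.float64(200.11), np.float64(270.85)), (360, np.float64(199.62), np.float64(270.61)), (400, np.float64(199.19), np.float64(269.5)), (420, np.float64(198.59), np.float64(269.42)), (440, np.float64(198.42), nan)]
 far edge drawer mm [(174, np.float64(76.5)), (122, np.float64(77.3)), (65, np.float64(78.7)), (-48, np.float64(79.9)), (-105, np.float64(81.6)), (-162, np.float64(82.0))]
11.6 [ 0.445  -0.2802  0.0511] [-2.8 -0.7 -1. ]
```

drive_tool(
  series=[
    [[-0.022, 0, 0], [0, 0, 0]],
    [[-0.025, 0.045, 0], [0, 0, 0]],
    [[-0.025, 0.095, 0], [0, 0, 0]],
    [[-0.025, 0.145, 0], [0, 0, 0]],
    [[-0.025, 0.195, 0], [0, 0, 0]],
    [[-0.02, 0.245, 0], [0, 0, 0]],
    [[-0.015, 0.295, 0], [0, 0, 0]],
    [[-0.004, 0.335, 0], [0, 0, 0]],
  ],
)

```text
time: 12.4
tool_pos: [0.4406, 0.0577, 0.0516]
tool_rot: [0.001, 0.011, 1.0, 0.001]
contact_force: [1.9, 0.0, 1.0]
gripper_width: 0.001
```

drive_tool(
  series=[
    [[0.003, 0, 0], [0, 0, 0]],
    [[0.006, 0, 0], [0, 0, 0]],
    [[0.009, 0, 0], [0, 0, 0]],
    [[0.012, 0, 0], [0, 0, 0]],
    [[0.014, 0, 0], [0, 0, 0]],
    [[0.016, 0, 0], [0, 0, 0]],
    [[0.018, 0, 0], [0, 0, 0]],
    [[0.0195, 0, 0], [0, 0, 0]],
  ],
)

```text
time: 13.2
tool_pos: [0.4594, 0.0541, 0.0505]
tool_rot: [-0.001, 0.013, 1.0, 0.0]
contact_force: [-3.6, 3.2, -1.1]
gripper_width: 0.0
```

drive_tool(
  series=[
    [[-0.022, 0, 0], [0, 0, 0]],
    [[-0.028, -0.045, 0], [0, 0, 0]],
    [[-0.03, -0.095, 0], [0, 0, 0]],
    [[-0.03, -0.145, 0], [0, 0, 0]],
    [[-0.03, -0.195, 0], [0, 0, 0]],
    [[-0.03, -0.245, 0], [0, 0, 0]],
    [[-0.028, -0.295, 0], [0, 0, 0]],
    [[-0.022, -0.335, 0], [0, 0, 0]],
  ],
)

```text
time: 14.0
tool_pos: [0.4379, -0.285, 0.0518]
tool_rot: [0.001, 0.013, 1.0, -0.001]
contact_force: [0.6, 0.6, 0.2]
gripper_width: -0.001
```

drive_tool(
  series=[
    [[0.003, 0, 0], [0, 0, 0]],
    [[0.006, 0, 0], [0, 0, 0]],
    [[0.009, 0, 0], [0, 0, 0]],
    [[0.012, 0, 0], [0, 0, 0]],
    [[0.014, 0, 0], [0, 0, 0]],
    [[0.016, 0, 0], [0, 0, 0]],
    [[0.018, 0, 0], [0, 0, 0]],
    [[0.019, 0, 0], [0, 0, 0]],
  ],
)

```text
time: 14.8
tool_pos: [0.4572, -0.2804, 0.0511]
tool_rot: [-0.0, 0.012, 1.0, -0.0]
contact_force: [-2.9, -1.7, -0.0]
gripper_width: -0.0
```

```bash
python3 look.py m|tail -3
```

```text
now [(322, np.float64(196.33), np.float64(266.81)), (340, np.float64(196.06), np.float64(266.6)), (360, np.float64(195.42), np.float64(266.3)), (400, np.float64(195.0), np.float64(264.84)), (420, np.float64(194.41), np.float64(265.12)), (440, np.float64(194.41), nan)]
 far edge drawer mm [(174, np.float64(88.5)), (122, np.float64(89.2)), (65, np.float64(91.1)), (-49, np.float64(92.2)), (-106, np.float64(93.9)), (-163, np.float64(93.8))]
14.85 [ 0.4574 -0.2804  0.0511] [-2.9 -0.9 -0.9]
```

drive_tool(
  series=[
    [[-0.022, 0, 0], [0, 0, 0]],
    [[-0.025, 0.045, 0], [0, 0, 0]],
    [[-0.025, 0.095, 0], [0, 0, 0]],
    [[-0.025, 0.145, 0], [0, 0, 0]],
    [[-0.025, 0.195, 0], [0, 0, 0]],
    [[-0.02, 0.245, 0], [0, 0, 0]],
    [[-0.015, 0.295, 0], [0, 0, 0]],
    [[-0.004, 0.335, 0], [0, 0, 0]],
  ],
)

```text
time: 15.65
tool_pos: [0.4531, 0.0577, 0.0517]
tool_rot: [0.001, 0.011, 1.0, 0.001]
contact_force: [0.3, -0.8, -0.6]
gripper_width: 0.002
```

drive_tool(
  series=[
    [[0.003, 0, 0], [0, 0, 0]],
    [[0.006, 0, 0], [0, 0, 0]],
    [[0.009, 0, 0], [0, 0, 0]],
    [[0.011, 0, 0], [0, 0, 0]],
    [[0.013, 0, 0], [0, 0, 0]],
    [[0.0145, 0, 0], [0, 0, 0]],
  ],
)

```text
time: 16.25
tool_pos: [0.4668, 0.054, 0.0508]
tool_rot: [-0.001, 0.013, 1.0, 0.001]
contact_force: [-7.0, 2.8, 3.3]
gripper_width: -0.002
```

drive_tool(
  series=[
    [[0.001, 0, 0], [0, 0, 0]],
    [[0.0015, 0, 0], [0, 0, 0]],
  ],
)

```text
time: 16.45
tool_pos: [0.4679, 0.0545, 0.0508]
tool_rot: [-0.002, 0.013, 1.0, 0.001]
contact_force: [-5.8, 3.6, 3.1]
gripper_width: -0.001
```

drive_tool(
  series=[
    [[-0.022, 0, 0], [0, 0, 0]],
    [[-0.028, -0.045, 0], [0, 0, 0]],
    [[-0.03, -0.095, 0], [0, 0, 0]],
    [[-0.03, -0.145, 0], [0, 0, 0]],
    [[-0.03, -0.195, 0], [0, 0, 0]],
    [[-0.03, -0.245, 0], [0, 0, 0]],
    [[-0.025, -0.295, 0], [0, 0, 0]],
    [[-0.018, -0.335, 0], [0, 0, 0]],
  ],
)

```text
time: 17.25
tool_pos: [0.4509, -0.2849, 0.0517]
tool_rot: [0.001, 0.013, 1.0, -0.001]
contact_force: [0.1, 0.0, 0.1]
gripper_width: -0.004
```

drive_tool(
  series=[
    [[0.003, 0, 0], [0, 0, 0]],
    [[0.006, 0, 0], [0, 0, 0]],
    [[0.008, 0, 0], [0, 0, 0]],
    [[0.01, 0, 0], [0, 0, 0]],
    [[0.011, 0, 0], [0, 0, 0]],
  ],
)

```text
time: 17.75
tool_pos: [0.4619, -0.2796, 0.0509]
tool_rot: [-0.001, 0.011, 1.0, 0.0]
contact_force: [-4.3, -0.2, 0.2]
gripper_width: 0.0
```

drive_tool(
  series=[
    [[0.001, 0, 0], [0, 0, 0]],
    [[0.002, 0, 0], [0, 0, 0]],
    [[0.002, 0, 0], [0, 0, 0]],
  ],
)

```text
time: 18.05
tool_pos: [0.462, -0.2796, 0.0508]
tool_rot: [-0.003, 0.011, 1.0, 0.001]
contact_force: [-9.7, 0.6, 4.2]
gripper_width: -0.001
```

drive_tool(
  series=[
    [[-0.022, 0, 0], [0, 0, 0]],
    [[-0.025, 0.045, 0], [0, 0, 0]],
    [[-0.025, 0.095, 0], [0, 0, 0]],
    [[-0.025, 0.145, 0], [0, 0, 0]],
    [[-0.025, 0.195, 0], [0, 0, 0]],
    [[-0.02, 0.245, 0], [0, 0, 0]],
    [[-0.015, 0.295, 0], [0, 0, 0]],
    [[-0.004, 0.335, 0], [0, 0, 0]],
  ],
)

```text
time: 18.85
tool_pos: [0.4597, 0.0578, 0.0515]
tool_rot: [0.001, 0.011, 1.0, 0.001]
contact_force: [0.6, -2.0, -0.1]
gripper_width: -0.002
```

drive_tool(
  series=[
    [[0.003, 0, 0], [0, 0, 0]],
    [[0.005, 0, 0], [0, 0, 0]],
    [[0.007, 0, 0], [0, 0, 0]],
    [[0.009, 0, 0], [0, 0, 0]],
    [[0.0105, 0, 0], [0, 0, 0]],
    [[0.0115, 0, 0], [0, 0, 0]],
  ],
)

```text
time: 19.45
tool_pos: [0.4703, 0.0537, 0.0508]
tool_rot: [-0.002, 0.013, 1.0, 0.0]
contact_force: [-7.8, 0.3, 5.6]
gripper_width: -0.0
```

drive_tool(
  series=[
    [[0.001, 0, 0], [0, 0, 0]],
    [[0.0015, 0, 0], [0, 0, 0]],
  ],
)

```text
time: 19.65
tool_pos: [0.4704, 0.0537, 0.0508]
tool_rot: [-0.004, 0.013, 1.0, -0.0]
contact_force: [-13.5, -0.2, 9.3]
gripper_width: -0.001
```

```bash
python3 look.py n|tail -3
```

```text
now [(322, np.float64(194.52), np.float64(270.75)), (340, np.float64(194.53), np.float64(267.0)), (360, np.float64(194.38), np.float64(265.06)), (400, np.float64(194.44), np.float64(265.0)), (420, np.float64(194.43), np.float64(265.33)), (440, np.float64(194.42), np.float64(265.29))]
 far edge drawer mm [(174, np.float64(93.8)), (122, np.float64(93.7)), (65, np.float64(94.1)), (-49, np.float64(93.8)), (-106, np.float64(93.8)), (-163, np.float64(93.8))]
19.7 [0.4703 0.0537 0.0507] [-13.2   1.1   9.1]
```

drive_tool(
  fingers=-0.1,
  series=[
    [[-0.04, 0, 0], [0, 0, 0]],
    [[-0.06, 0, 0.02], [0, 0, 0]],
    [[-0.06, 0.03, 0.06], [0, 0, -8]],
    [[-0.06, 0.07, 0.09], [0, 0, -16]],
    [[-0.06, 0.115, 0.11], [0, 0, -24]],
    [[-0.055, 0.16, 0.11], [0, 0, -32]],
    [[-0.05, 0.205, 0.11], [0, 0, -40]],
    [[-0.045, 0.25, 0.11], [0, 0, -48]],
  ],
)

```text
time: 20.5
tool_pos: [0.4285, 0.2961, 0.1621]
tool_rot: [0.001, 0.405, 0.914, 0.001]
contact_force: [1.7, -0.3, -0.1]
gripper_width: 0.55
```

drive_tool(
  series=[
    [[0.003, 0.02, 0], [0, 0, -8]],
    [[0.006, 0.043, 0], [0, 0, -16]],
    [[0.006, 0.043, 0], [0, 0, -24]],
    [[0.006, 0.043, -0.01], [0, 0, -31.2]],
    [[0.006, 0.043, -0.05], [0, 0, -31.2]],
    [[0.006, 0.043, -0.08], [0, 0, -31.2]],
    [[0.006, 0.043, -0.1], [0, 0, -31.2]],
    [[0.006, 0.043, -0.1], [0, 0, -31.2]],
  ],
)

```text
time: 21.3
tool_pos: [0.4316, 0.3357, 0.0574]
tool_rot: [-0.001, 0.634, 0.773, -0.003]
contact_force: [-0.5, -0.4, -1.1]
gripper_width: 0.551
```

```bash
cat look.py >/dev/null; python3 look.py o|tail -3; python3 - <<'E'
from ov import *
s=state(); print(s['tool_pos'],s['tool_rot'],s['joint_pos'].round(2),s['gripper_width'])
im=cv2.imread("pics/o_top.png")[:,:,::-1]; sc=grab_frame("scene"); cv2.imwrite("pics/o_scene.png",sc[:,:,::-1])
X=.5815,-.117,-.0235
home=T(*X,[[-.103,.192,.075],[-.103,-.192,.075],[-.103,-.192,.075]])
print("home near edge px",proj("top",home))
a=crop(im,180,170,340,330,2.5); b=crop(sc,290,80,420,210,3.077)
cv2.imwrite("pics/o1.png",np.hstack([a,b]))
cv2.imwrite("pics/o2.png",crop(im,300,170,470,290,4.7,[(proj("top",home),(255,0,255))]))
E
```

```text
now [(322, np.float64(194.5), np.float64(265.0)), (340, np.float64(194.57), np.float64(264.95)), (360, np.float64(194.41), np.float64(265.0)), (400, np.float64(194.45), np.float64(265.0)), (420, np.float64(194.41), np.float64(265.33)), (440, np.float64(194.42), np.float64(265.3))]
 far edge drawer mm [(174, np.float64(93.9)), (122, np.float64(93.6)), (65, np.float64(94.0)), (-49, np.float64(93.8)), (-106, np.float64(93.9)), (-163, np.float64(93.8))]
21.35 [0.433  0.3366 0.0598] [-0.3 -0.2  0.2]
[0.43297663 0.33660792 0.05979028] [-3.55752674e-04  6.33840579e-01  7.73462582e-01 -1.27554566e-03] [ 0.53  0.02  1.91 -0.    1.21  0.33] 0.5434870700559918
home near edge px [[315.4178573  262.86146286]
 [453.43500701 262.86312171]
 [453.43500701 262.86312171]]
```

View pics/o1.png

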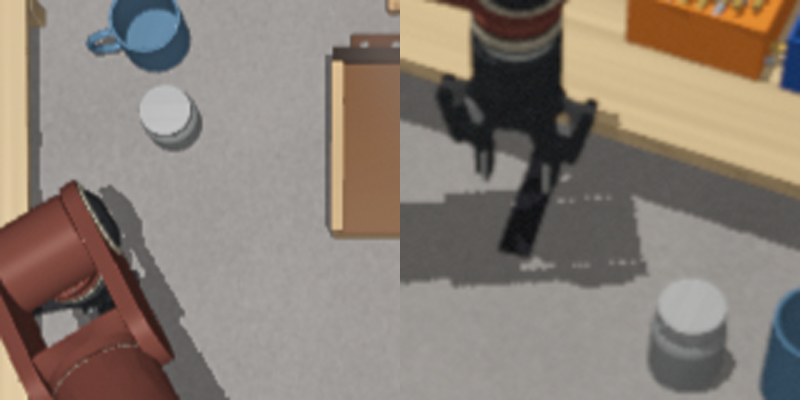

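View pics/o2.png

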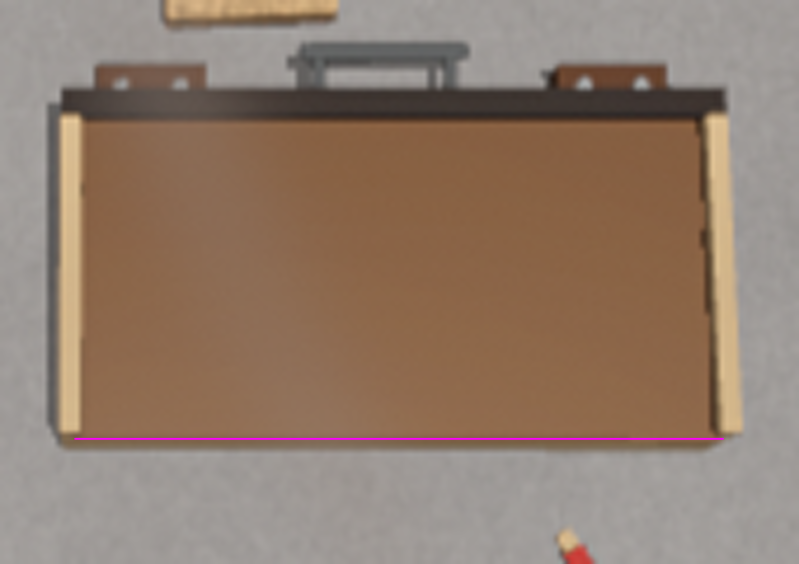

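drive_tool(
  series=[
    [[0.002, 0.008, 0], [0, 0, -1.8]],
    [[0.002, 0.008, -0.02], [0, 0, -1.8]],
    [[0.002, 0.008, -0.035], [0, 0, -1.8]],
    [[0.002, 0.008, -0.042], [0, 0, -1.8]],
    [[0.002, 0.008, -0.045], [0, 0, -1.8]],
    [[0.002, 0.008, -0.045], [0, 0, -1.8]],
  ],
)

```text
time: 22.0
tool_pos: [0.4354, 0.3456, 0.0163]
tool_rot: [-0.0, 0.646, 0.764, -0.0]
contact_force: [0.0, 0.2, 0.6]
gripper_width: 0.549
```

```bash
python3 - <<'E'
from ov import *
s=state(); print(s['tool_pos'],s['tool_rot'],s['contact_force'])
sc=grab_frame("scene"); cv2.imwrite("pics/p_scene.png",sc[:,:,::-1])
p=s['tool_pos']; a=np.radians(9.5); j=np.array([np.cos(a),np.sin(a),0])
L=[(np.array([p-.0235*j,p+.0235*j]),(0,255,0)),(np.array([p,p+[0,0,.073]]),(0,255,255))]
save("scene",sc,"pics/x.png",(300,100,380,180),5,L)
cv2.imwrite("pics/p1.png",np.hstack([crop(sc,300,100,380,180,5),cv2.imread("pics/x.png")]))
E
```

```text
[0.43541192 0.34561676 0.01625259] [-2.51503060e-05  6.45540273e-01  7.63726224e-01 -1.00036298e-04] [0.03447334 0.22758766 0.61106691]
```

View pics/p1.png

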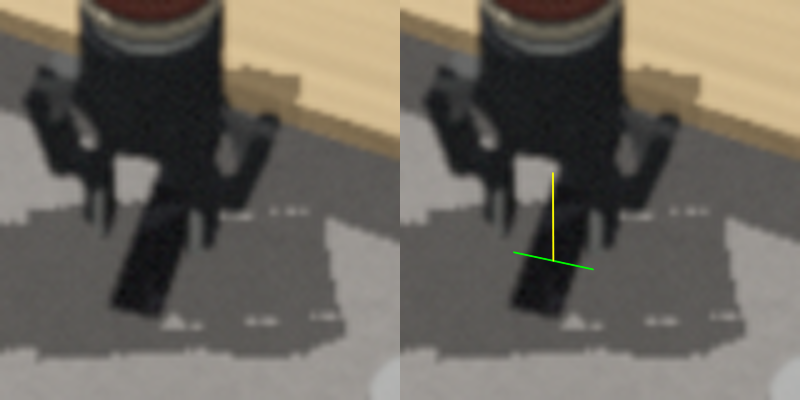

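drive_tool(
  series=[
    [[0, 0, -0.004], [0, 0, 0]],
    [[0, 0, -0.008], [0, 0, 0]],
    [[0, 0, -0.012], [0, 0, 0]],
    [[0, 0, -0.012], [0, 0, 0]],
  ],
)

```text
time: 22.45
tool_pos: [0.4348, 0.3454, 0.0034]
tool_rot: [-0.0, 0.645, 0.764, -0.001]
contact_force: [-0.4, -0.7, 0.1]
gripper_width: 0.549
```

drive_tool(
  series=[
    [[0, 0, -0.002], [0, 0, 0]],
    [[0, 0, -0.004], [0, 0, 0]],
    [[0, 0, -0.004], [0, 0, 0]],
  ],
)

```text
time: 22.75
tool_pos: [0.4352, 0.3456, -0.0]
tool_rot: [-0.0, 0.645, 0.764, -0.0]
contact_force: [-0.2, -0.2, -0.1]
gripper_width: 0.545
```

drive_tool(
  series=[
    [[0, 0, -0.002], [0, 0, 0]],
    [[0, 0, -0.004], [0, 0, 0]],
    [[0, 0, -0.004], [0, 0, 0]],
  ],
)

```text
time: 23.05
tool_pos: [0.4351, 0.3456, -0.0041]
tool_rot: [-0.0, 0.646, 0.764, -0.0]
contact_force: [0.4, 1.4, -0.8]
gripper_width: 0.55
```

drive_tool(
  series=[
    [[0, 0, -0.002], [0, 0, 0]],
    [[0, 0, -0.004], [0, 0, 0]],
    [[0, 0, -0.004], [0, 0, 0]],
  ],
)

```text
time: 23.35
tool_pos: [0.4351, 0.3456, -0.0081]
tool_rot: [-0.0, 0.645, 0.764, -0.0]
contact_force: [-1.4, -0.7, 0.1]
gripper_width: 0.547
```

```bash
python3 - <<'E'
from ov import *
s=state(); print(s['tool_pos'],s['contact_force'])
sc=grab_frame("scene"); cv2.imwrite("pics/q_scene.png",sc[:,:,::-1])
cv2.imwrite("pics/q1.png",crop(sc,305,105,375,165,11))
E
```

```text
[ 0.43510246  0.34555608 -0.00811804] [-1.40748032 -0.66222726  0.05683683]
```

View pics/q1.png

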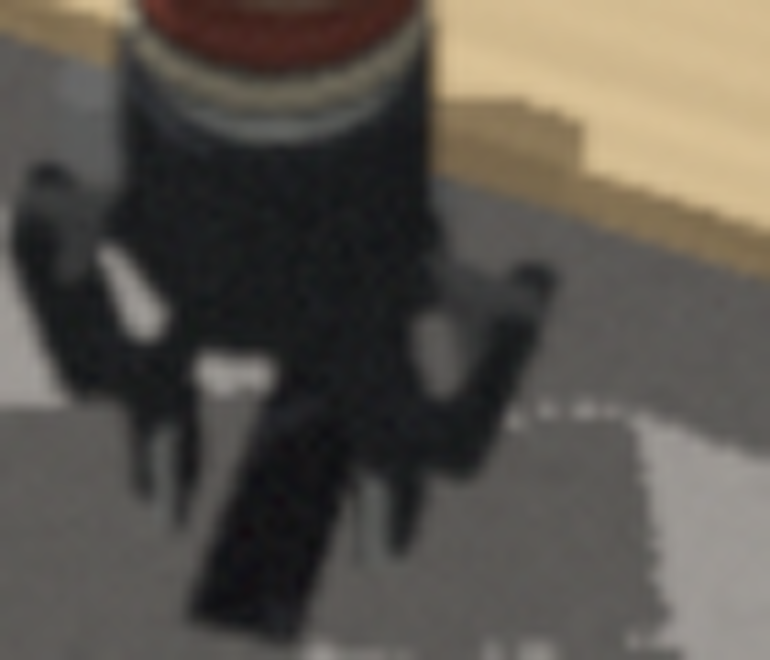

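```bash
python3 - <<'E'
from ov import *
p=np.array([.4351,.3456,0]);a=np.radians(9.5);j=np.array([np.cos(a),np.sin(a),0])
for z in(-.008,0,.005,.01,.015,.02): print(z,proj("scene",[p+[0,0,z]-.0235*j,p+[0,0,z]+.0235*j,p+[0,0,z]-.035*j,p+[0,0,z]+.035*j]).round(1).tolist())
for n in("left",): print("tips", 305+185/11,105+520/11, 305+400/11,105+552/11)
E
```

```text
-0.008 [[322.3, 155.4], [338.0, 158.9], [318.5, 154.6], [341.8, 159.7]]
0 [[322.2, 153.6], [338.0, 157.1], [318.4, 152.8], [341.9, 157.9]]
0.005 [[322.2, 152.5], [338.0, 155.9], [318.4, 151.7], [341.9, 156.8]]
0.01 [[322.2, 151.4], [338.0, 154.8], [318.3, 150.5], [341.9, 155.6]]
0.015 [[322.1, 150.2], [338.0, 153.6], [318.3, 149.4], [342.0, 154.5]]
0.02 [[322.1, 149.0], [338.1, 152.5], [318.2, 148.2], [342.0, 153.3]]
tips 321.8181818181818 152.27272727272728 341.3636363636364 155.1818181818182
```

drive_tool(
  series=[
    [[0, 0, -0.002], [0, 0, 0]],
    [[0, 0, -0.003], [0, 0, 0]],
    [[0, 0, -0.003], [0, 0, 0]],
  ],
)

```text
time: 23.7
tool_pos: [0.4352, 0.3456, -0.011]
tool_rot: [-0.0, 0.645, 0.764, -0.0]
contact_force: [-0.1, 0.3, -0.9]
gripper_width: 0.548
```

drive_tool(
  fingers=1,
  series=[
    [[0, 0, 0], [0, 0, 0]],
    [[0, 0, 0], [0, 0, 0]],
    [[0, 0, 0], [0, 0, 0]],
    [[0, 0, 0], [0, 0, 0]],
  ],
)

```text
time: 24.1
tool_pos: [0.4353, 0.3457, -0.0107]
tool_rot: [-0.0, 0.645, 0.764, -0.0]
contact_force: [-0.2, 0.4, -0.3]
gripper_width: 0.311
```

drive_tool(
  series=[
    [[0, 0, 0], [0, 0, 0]],
    [[0, 0, 0], [0, 0, 0]],
  ],
)

```text
time: 24.3
tool_pos: [0.4353, 0.3457, -0.0107]
tool_rot: [-0.0, 0.645, 0.764, -0.0]
contact_force: [-1.3, -0.5, -0.1]
gripper_width: 0.315
```

drive_tool(
  series=[
    [[0, -0.01, 0], [0, 0, 0]],
    [[0, -0.028, 0], [0, 0, 0]],
    [[0, -0.05, 0], [0, 0, 0]],
    [[0, -0.075, 0], [0, 0, 0]],
    [[0, -0.1, 0], [0, 0, 0]],
    [[0, -0.125, 0], [0, 0, 0]],
    [[0, -0.148, 0], [0, 0, 0]],
    [[0, -0.165, 0], [0, 0, 0]],
  ],
)

```text
time: 25.1
tool_pos: [0.4352, 0.1796, -0.0106]
tool_rot: [-0.0, 0.646, 0.763, 0.001]
contact_force: [-0.1, 2.9, 0.2]
gripper_width: 0.316
```

drive_tool(
  fingers=-0.1,
  series=[
    [[0, 0, 0], [0, 0, 0]],
    [[0, 0, 0], [0, 0, 0]],
    [[0, 0, 0.02], [0, 0, 0]],
    [[0, 0, 0.06], [0, 0, 0]],
    [[0, -0.04, 0.1], [0, 0, 8]],
    [[-0.04, -0.08, 0.12], [0, 0, 16]],
    [[-0.06, -0.12, 0.12], [0, 0, 24]],
  ],
)

```text
time: 25.8
tool_pos: [0.3835, 0.0721, 0.1116]
tool_rot: [0.002, 0.475, 0.88, 0.001]
contact_force: [1.2, -1.7, -0.4]
gripper_width: 0.552
```

```bash
python3 - <<'E'
from ov import *
s=state(); print(s['time'],s['tool_pos'],s['contact_force'],s['joint_pos'].round(2))
for c in("top","scene"):
    im=grab_frame(c); cv2.imwrite(f"pics/r_{c}.png",im[:,:,::-1])
    for n in("square","stock"): print(c,n,[(round(float(d['confidence']),2),np.round(d['location'],4)) for d in place_of(c,n)[:2]])
E
```

```text
25.8 [0.38347054 0.07209018 0.11157918] [ 1.17655269 -1.69129307 -0.3906784 ] [-0.01 -0.49  2.24 -0.    1.39 -0.59]
top square [(0.63, array([0.429 , 0.3253, 0.0026]))]
top stock [(0.83, array([0.4274, 0.3303, 0.0017])), (0.66, array([ 0.3706, -0.0541, -0.0023]))]
scene square [(0.66, array([0.4213, 0.3224, 0.0051])), (0.27, array([ 0.4723, -0.3051,  0.0747]))]
scene stock [(0.71, array([ 0.4223,  0.3267, -0.0008])), (0.46, array([0.6236, 0.2743, 0.0018]))]
```

View pics/r_top.png

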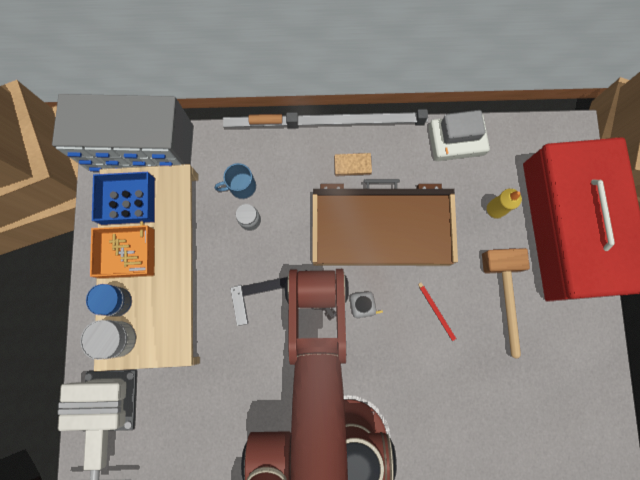

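View pics/r_scene.png

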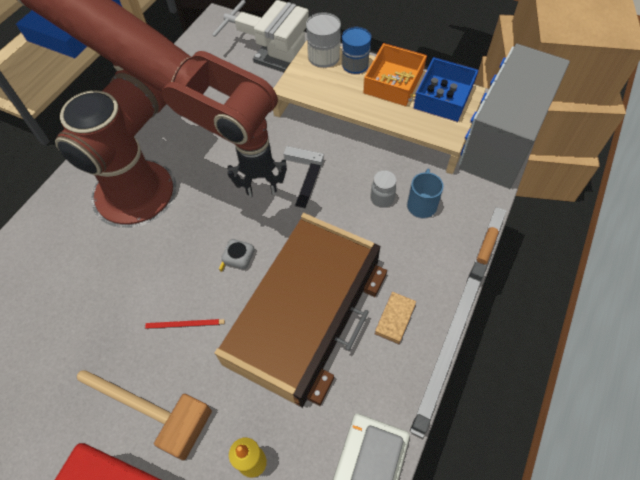

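```bash
python3 - <<'E'
from ov import *
im=cv2.imread("pics/r_top.png")[:,:,::-1]
def sq(x,y,w,dz=0):
    L=[]
    def r(x0,x1,y0,y1,z,c): L.append((T(x,y,w,[[x0,y0,z+dz],[x1,y0,z+dz],[x1,y1,z+dz],[x0,y1,z+dz]]),c))
    r(0,.11,0,.03,.028,(0,255,0)); r(.0005,.0305,.03,.18,.013,(255,0,255)); return L
w=np.radians(9.5+180)
L=sq(.4262,.4927-.1663,w)
save("top",im,"pics/x.png",(222,265,297,335),8,L)
cv2.imwrite("pics/s1.png",cv2.imread("pics/x.png"))
g=cv2.cvtColor(im,cv2.COLOR_RGB2GRAY)
for v in(294,300,310,318): print(v,g[v,226:254].tolist())
for u in(234,238,242): print(u,g[280:332,u].tolist())
for u in(255,270,280): print(u,g[270:302,u].tolist())
E
```

```text
294 [153, 155, 157, 155, 149, 137, 186, 188, 187, 188, 189, 186, 149, 164, 191, 192, 97, 54, 55, 56, 58, 60, 67, 77, 90, 101, 112, 126]
300 [157, 155, 154, 155, 155, 152, 135, 185, 187, 186, 188, 189, 189, 188, 187, 190, 190, 111, 117, 154, 156, 154, 156, 157, 158, 158, 158, 158]
310 [155, 158, 158, 156, 156, 157, 156, 155, 160, 185, 186, 185, 188, 189, 188, 188, 190, 192, 189, 103, 120, 153, 155, 157, 156, 155, 155, 156]
318 [152, 150, 153, 153, 154, 155, 156, 157, 157, 158, 192, 187, 187, 189, 189, 189, 191, 191, 193, 187, 119, 105, 155, 159, 155, 152, 151, 153]
234 [153, 153, 154, 155, 157, 147, 144, 190, 179, 140, 148, 185, 188, 187, 187, 187, 186, 187, 187, 187, 187, 186, 186, 185, 185, 185, 185, 187, 182, 172, 160, 151, 155, 160, 159, 155, 154, 156, 157, 156, 153, 151, 152, 152, 153, 154, 152, 152, 154, 155, 154, 153]
238 [153, 154, 154, 152, 143, 145, 192, 191, 188, 188, 188, 187, 172, 124, 149, 187, 189, 189, 189, 189, 189, 188, 189, 189, 188, 188, 188, 188, 188, 187, 188, 188, 188, 187, 188, 186, 187, 187, 187, 188, 188, 188, 189, 189, 179, 146, 156, 156, 156, 155, 155, 155]
242 [153, 151, 152, 154, 155, 134, 67, 52, 55, 63, 73, 87, 95, 90, 97, 115, 149, 187, 194, 190, 190, 187, 188, 190, 190, 191, 190, 190, 190, 190, 190, 189, 189, 189, 189, 189, 189, 190, 191, 191, 190, 190, 190, 186, 166, 147, 155, 155, 153, 152, 152, 153]
255 [153, 155, 153, 152, 153, 152, 152, 153, 154, 153, 153, 154, 143, 80, 56, 56, 58, 58, 57, 58, 58, 57, 58, 88, 137, 156, 157, 155, 152, 152, 155, 155]
270 [152, 153, 152, 154, 152, 152, 153, 154, 154, 141, 80, 58, 58, 59, 59, 59, 60, 59, 58, 62, 103, 153, 157, 156, 155, 154, 153, 153, 154, 155, 153, 152]
280 [138, 105, 100, 94, 92, 91, 92, 86, 57, 31, 29, 29, 31, 30, 30, 41, 57, 65, 107, 158, 160, 159, 159, 157, 154, 154, 154, 153, 154, 158, 160, 160]
```

View pics/s1.png

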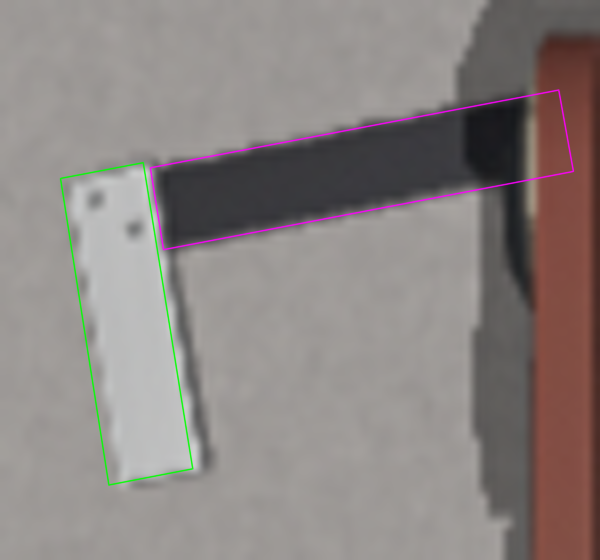

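drive_tool(
  fingers=0.37,
  series=[
    [[0, 0.02, 0], [0, 0, 8.25]],
    [[0, 0.04, 0], [0, 0, 16.5]],
    [[-0.005, 0.06, 0], [0, 0, 24.75]],
    [[-0.01, 0.08, 0], [0, 0, 33]],
    [[-0.015, 0.1, -0.02], [0, 0, 41.25]],
    [[-0.015, 0.11, -0.05], [0, 0, 49.5]],
    [[-0.015, 0.11, -0.08], [0, 0, 57.75]],
    [[-0.015, 0.11, -0.1], [0, 0, 66]],
  ],
)

```text
time: 26.9
tool_pos: [0.3656, 0.1834, 0.0053]
tool_rot: [-0.002, -0.081, 0.997, -0.0]
contact_force: [0.2, -0.6, -0.8]
gripper_width: 0.31
```

drive_tool(
  series=[
    [[0, 0, -0.008], [0, 0, 0]],
    [[0, 0, -0.014], [0, 0, 0]],
    [[0, 0, -0.017], [0, 0, 0]],
    [[0, 0, -0.019], [0, 0, 0]],
  ],
)

```text
time: 27.3
tool_pos: [0.3682, 0.1825, -0.0101]
tool_rot: [0.001, -0.076, 0.997, 0.0]
contact_force: [-0.4, -0.3, 0.4]
gripper_width: 0.315
```

drive_tool(
  series=[
    [[0, 0, -0.001], [0, 0, 0]],
    [[0, 0, -0.002], [0, 0, 0]],
    [[0, 0, -0.002], [0, 0, 0]],
  ],
)

```text
time: 27.6
tool_pos: [0.3677, 0.1822, -0.0124]
tool_rot: [0.0, -0.076, 0.997, 0.0]
contact_force: [-0.5, -0.6, 0.4]
gripper_width: 0.313
```

drive_tool(
  series=[
    [[0, 0, -0.001], [0, 0, 0]],
    [[0, 0, -0.002], [0, 0, 0]],
  ],
)

```text
time: 27.8
tool_pos: [0.3675, 0.1822, -0.0147]
tool_rot: [0.0, -0.076, 0.997, 0.0]
contact_force: [0.3, -0.4, 0.6]
gripper_width: 0.313
```

drive_tool(
  series=[
    [[0, 0, -0.001], [0, 0, 0]],
    [[0, 0, -0.002], [0, 0, 0]],
  ],
)

```text
time: 28.0
tool_pos: [0.3673, 0.1821, -0.0169]
tool_rot: [-0.0, -0.076, 0.997, -0.0]
contact_force: [0.9, 0.2, 0.4]
gripper_width: 0.317
```

drive_tool(
  series=[
    [[0, 0, -0.001], [0, 0, 0]],
    [[0, 0, -0.002], [0, 0, 0]],
  ],
)

```text
time: 28.2
tool_pos: [0.3673, 0.1821, -0.0189]
tool_rot: [-0.0, -0.076, 0.997, -0.0]
contact_force: [0.5, -0.8, 0.5]
gripper_width: 0.312
```

drive_tool(
  series=[
    [[0, 0, -0.001], [0, 0, 0]],
    [[0, 0, -0.002], [0, 0, 0]],
  ],
)

```text
time: 28.4
tool_pos: [0.3674, 0.1822, -0.0203]
tool_rot: [-0.0, -0.076, 0.997, -0.0]
contact_force: [-5.6, -2.5, 12.3]
gripper_width: 0.318
```

```bash
python3 - <<'E'
from ov import *
s=state(); p=s['tool_pos'];print(p)
sc=grab_frame("scene"); cv2.imwrite("pics/t_scene.png",sc[:,:,::-1])
u,v=proj("scene",[p])[0]; u=int(u);v=int(v)
a=np.radians(99.5);j=np.array([np.cos(a),np.sin(a),0])
L=[(np.array([[*(p+d*j)[:2],0],[*(p+d*j)[:2],.05]]),(0,255,0)) for d in(-.02,.02)]
b=(u-30,v-40,u+30,v+20); save("scene",sc,"pics/x.png",b,6.6,L)
cv2.imwrite("pics/t1.png",np.hstack([crop(sc,*b,6.6),cv2.imread("pics/x.png")]))
E
```

```text
[ 0.36736228  0.18218287 -0.02032854]
```

View pics/t1.png

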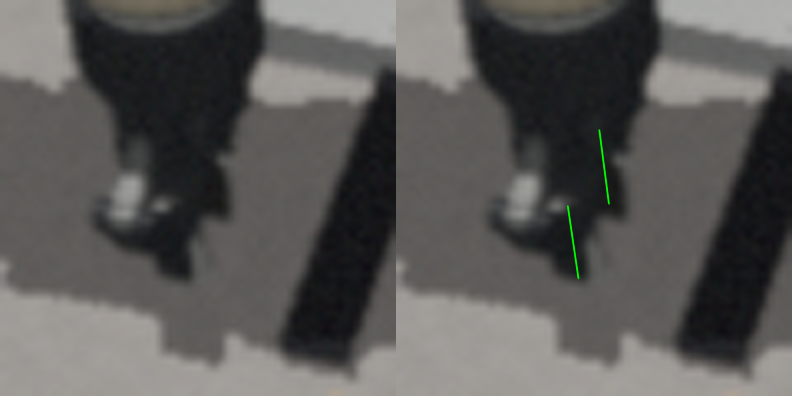

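drive_tool(
  fingers=-0.3,
  series=[
    [[0, 0, 0.03], [0, 0, 0]],
    [[0, 0, 0.07], [0, 0, 0]],
    [[0.004, 0.04, 0.08], [0, 0, 0]],
    [[0.008, 0.08, 0.08], [0, 0, 0]],
    [[0.012, 0.119, 0.08], [0, 0, 0]],
    [[0.012, 0.119, 0.07], [0, 0, 0]],
    [[0.012, 0.119, 0.055], [0, 0, 0]],
    [[0.012, 0.119, 0.055], [0, 0, 0]],
  ],
)

```text
time: 29.25
tool_pos: [0.3772, 0.2999, 0.0315]
tool_rot: [-0.002, -0.076, 0.997, -0.001]
contact_force: [0.4, 0.6, -0.4]
gripper_width: 0.65
```

```bash
python3 - <<'E'
from ov import *
s=state(); p=s['tool_pos'];print(p,s['tool_rot'],s['gripper_width'],s['contact_force'])
sc=grab_frame("scene"); cv2.imwrite("pics/u_scene.png",sc[:,:,::-1])
a=np.radians(99.5);j=np.array([np.cos(a),np.sin(a),0]); i=np.array([np.sin(a),-np.cos(a),0])
q=np.array([p[0],p[1],.028])
L=[(np.array([q-.015*j-.05*i,q-.015*j+.06*i,q+.015*j+.06*i,q+.015*j-.05*i]),(0,255,0))]
b=(245,110,335,200); save("scene",sc,"pics/x.png",b,4.4,L)
cv2.imwrite("pics/u1.png",np.hstack([crop(sc,*b,4.4),cv2.imread("pics/x.png")]))
E
```

```text
[0.37723473 0.2998866  0.03151129] [-0.0024798  -0.07646056  0.99706868 -0.00129877] 0.6499277726531337 [ 0.42366259  0.57477462 -0.4093679 ]
```

View pics/u1.png

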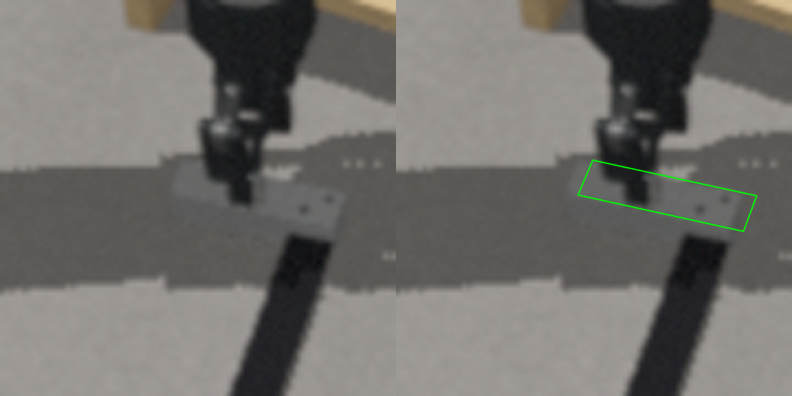

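drive_tool(
  series=[
    [[0, 0, -0.012], [0, 0, 0.7]],
    [[0, 0, -0.024], [0, 0, 0.7]],
    [[0, 0, -0.032], [0, 0, 0.7]],
    [[0, 0, -0.035], [0, 0, 0.7]],
    [[0, 0, -0.035], [0, 0, 0.7]],
  ],
)

```text
time: 29.8
tool_pos: [0.3789, 0.3007, -0.0016]
tool_rot: [-0.001, -0.082, 0.997, -0.0]
contact_force: [-0.9, 0.4, 0.6]
gripper_width: 0.652
```

drive_tool(
  fingers=1,
  series=[
    [[0, 0, 0], [0, 0, 0]],
    [[0, 0, 0], [0, 0, 0]],
    [[0, 0, 0], [0, 0, 0]],
    [[0, 0, 0], [0, 0, 0]],
    [[0, 0, 0], [0, 0, 0]],
    [[0, 0, 0], [0, 0, 0]],
  ],
)

```text
time: 30.4
tool_pos: [0.38, 0.3016, 0.0001]
tool_rot: [0.001, -0.082, 0.997, 0.0]
contact_force: [-0.7, -0.5, 5.3]
gripper_width: 0.329
```

drive_tool(
  series=[
    [[0, 0, 0.01], [0, 0, 0]],
    [[0, 0, 0.03], [0, 0, 0]],
    [[0, 0, 0.055], [0, 0, 0]],
    [[0, 0, 0.08], [0, 0, 0]],
    [[0, 0, 0.105], [0, 0, 0]],
    [[0, 0, 0.125], [0, 0, 0]],
    [[0, 0, 0.135], [0, 0, 0]],
    [[0, 0, 0.135], [0, 0, 0]],
  ],
)

```text
time: 31.2
tool_pos: [0.3795, 0.3012, 0.1347]
tool_rot: [0.001, -0.082, 0.997, 0.0]
contact_force: [0.1, 0.4, -6.2]
gripper_width: 0.328
```

```bash
python3 - <<'E'
from ov import *
s=state(); p=s['tool_pos'];print(s['time'],p,s['tool_rot'],s['gripper_width'],s['contact_force'],s['ft_torque'],s['joint_pos'].round(2))
sc=grab_frame("scene"); cv2.imwrite("pics/v_scene.png",sc[:,:,::-1])
tp=grab_frame("top"); cv2.imwrite("pics/v_top.png",tp[:,:,::-1])
cv2.imwrite("pics/v1.png",np.hstack([crop(sc,220,60,340,200,3.3),crop(tp,190,250,310,390,3.3)]))
E
```

```text
31.2 [0.37948651 0.30123858 0.13470226] [ 5.65787741e-04 -8.23328511e-02  9.96604695e-01  2.51839540e-04] 0.32764179978083574 [ 0.08790054  0.38310492 -6.20477384] [ 0.15193533  0.00687673 -0.01040353] [ 0.52 -0.23  2.01 -0.    1.36 -1.22]
```

View pics/v1.png

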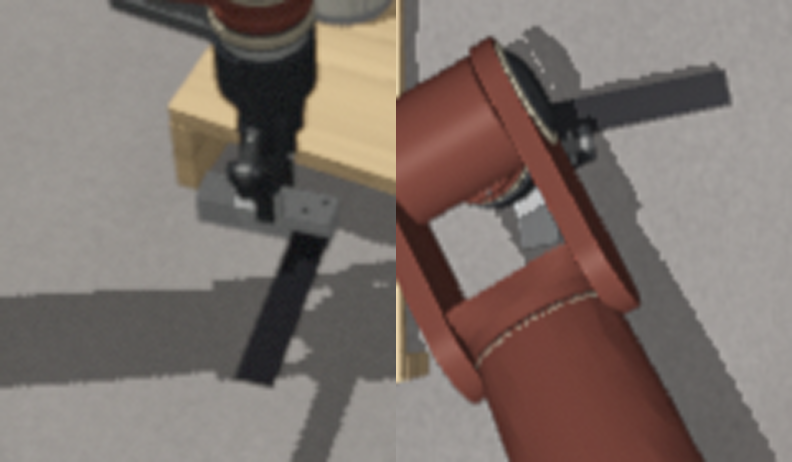

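```bash
python3 - <<'E'
from ov import *
tp=cv2.imread("pics/v_top.png")[:,:,::-1]
cv2.imwrite("pics/v2.png",crop(tp,240,262,300,292,12))
for z in(.1477,):
    P=ray("top",[[288.8,270.6],[291.2,281.2]],z); print(P.round(4)); print(np.hypot(*(P[0]-P[1])[:2]))
a=np.radians(189.44); ex=np.array([np.cos(a),np.sin(a)]); ey=np.array([-np.sin(a),np.cos(a)])
p=np.array([.37949,.30124])
for q in P: d=q[:2]-p; print("tip rel grip in square axes",d@ex,d@ey)
E
```

```text
[[0.4543 0.1469 0.1477]
 [0.4261 0.1409 0.1477]]
0.02876207495113724
tip rel grip in square axes -0.04845660557619899 0.16448594232837935
tip rel grip in square axes -0.019723661363706416 0.16578011093278378
```

View pics/v2.png

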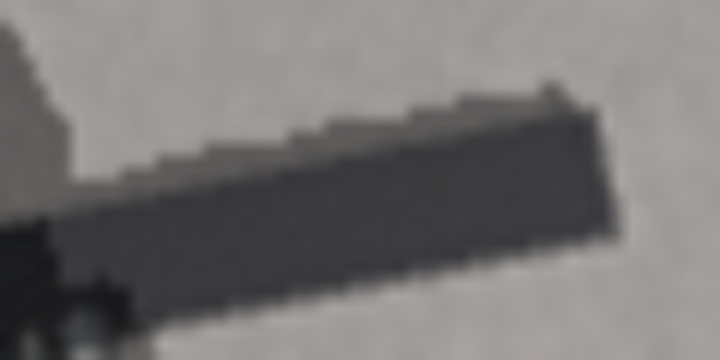

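drive_tool(
  series=[
    [[0.005, -0.01, 0], [0, 0, 0]],
    [[0.015, -0.025, 0], [0, 0, -1]],
    [[0.03, -0.045, 0], [0, 0, -2.4]],
    [[0.045, -0.065, 0], [0, 0, -3.8]],
    [[0.065, -0.085, 0], [0, 0, -5.2]],
    [[0.085, -0.105, 0], [0, 0, -6.6]],
    [[0.105, -0.125, 0], [0, 0, -8]],
    [[0.125, -0.145, 0], [0, 0, -9.4]],
  ],
)

```text
time: 32.1
tool_pos: [0.5042, 0.1543, 0.1323]
tool_rot: [-0.001, 0.0, 1.0, -0.0]
contact_force: [0.4, -0.1, -6.5]
gripper_width: 0.326
```

drive_tool(
  series=[
    [[0.018, -0.02, 0], [0, 0, -0.7]],
    [[0.036, -0.04, 0], [0, 0, -1.4]],
    [[0.054, -0.06, 0], [0, 0, -1.4]],
    [[0.072, -0.08, 0], [0, 0, -1.4]],
    [[0.09, -0.098, 0], [0, 0, -1.4]],
    [[0.102, -0.108, 0], [0, 0, -1.4]],
    [[0.11, -0.113, 0], [0, 0, -1.4]],
    [[0.11, -0.113, 0], [0, 0, -1.4]],
  ],
)

```text
time: 32.9
tool_pos: [0.6145, 0.0427, 0.1334]
tool_rot: [-0.001, 0.012, 1.0, 0.0]
contact_force: [-0.1, 0.1, -6.8]
gripper_width: 0.326
```

```bash
python3 - <<'E'
from ov import *
s=state(); p=s['tool_pos'];print(s['time'],p,s['tool_rot'],s['contact_force'],s['ft_torque'])
sc=grab_frame("scene"); cv2.imwrite("pics/w_scene.png",sc[:,:,::-1])
tp=grab_frame("top"); cv2.imwrite("pics/w_top.png",tp[:,:,::-1])
X=.5815,-.117,-.024
c,sn=np.cos(X[2]),np.sin(X[2]); d=p[:2]-X[:2]; print("TCP drawer",c*d[0]+sn*d[1],-sn*d[0]+c*d[1])
cv2.imwrite("pics/w1.png",np.hstack([crop(sc,260,180,400,320,2.85),crop(tp,290,160,430,300,2.85)]))
E
```

```text
32.9 [0.61452822 0.04265762 0.13340442] [-6.41132266e-04  1.22395318e-02  9.99924884e-01  9.26281275e-05] [-0.05258855  0.14813179 -6.80162959] [ 0.09231189 -0.01367566 -0.00515259]
TCP drawer 0.029187296355630672 0.160404241657856
```

View pics/w1.png

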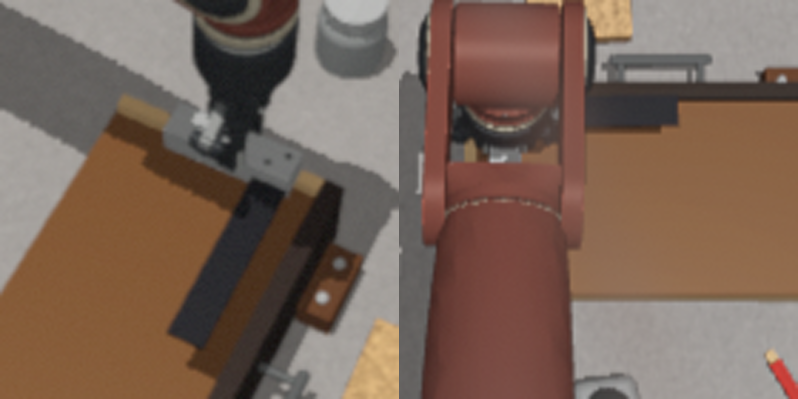

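drive_tool(
  series=[
    [[0, 0, -0.015], [0, 0, 0]],
    [[0, 0, -0.03], [0, 0, 0]],
    [[0, 0, -0.042], [0, 0, 0]],
    [[0, 0, -0.05], [0, 0, 0]],
    [[0, 0, -0.053], [0, 0, 0]],
    [[0, 0, -0.054], [0, 0, 0]],
    [[0, 0, -0.054], [0, 0, 0]],
  ],
)

```text
time: 33.7
tool_pos: [0.6147, 0.0431, 0.0806]
tool_rot: [0.0, 0.012, 1.0, -0.0]
contact_force: [-0.1, -0.1, -6.3]
gripper_width: 0.325
```

drive_tool(
  series=[
    [[0, 0, -0.001], [0, 0, 0]],
    [[0, 0, -0.002], [0, 0, 0]],
    [[0, 0, -0.002], [0, 0, 0]],
  ],
)

```text
time: 34.0
tool_pos: [0.6145, 0.0431, 0.0784]
tool_rot: [0.0, 0.012, 1.0, -0.0]
contact_force: [0.2, 0.0, -7.2]
gripper_width: 0.33
```

drive_tool(
  series=[
    [[0, 0, -0.001], [0, 0, 0]],
    [[0, 0, -0.002], [0, 0, 0]],
    [[0, 0, -0.002], [0, 0, 0]],
  ],
)

```text
time: 34.3
tool_pos: [0.6141, 0.0432, 0.0759]
tool_rot: [-0.0, 0.012, 1.0, 0.0]
contact_force: [0.4, -0.7, -7.2]
gripper_width: 0.33
```

drive_tool(
  series=[
    [[0, 0, -0.001], [0, 0, 0]],
    [[0, 0, -0.0015], [0, 0, 0]],
  ],
)

```text
time: 34.5
tool_pos: [0.6145, 0.0432, 0.0752]
tool_rot: [0.0, 0.012, 1.0, -0.0]
contact_force: [-1.8, -0.0, -3.0]
gripper_width: 0.332
```

drive_tool(
  series=[
    [[0, 0.002, -0.0005], [0, 0, 0]],
    [[0, 0.005, -0.0005], [0, 0, 0]],
    [[0, 0.008, -0.0005], [0, 0, 0]],
    [[0, 0.0105, -0.0005], [0, 0, 0]],
    [[0, 0.0115, -0.0005], [0, 0, 0]],
  ],
)

```text
time: 35.0
tool_pos: [0.6151, 0.0546, 0.0751]
tool_rot: [0.001, 0.012, 1.0, -0.0]
contact_force: [-0.9, -3.5, 0.2]
gripper_width: 0.327
```

drive_tool(
  series=[
    [[0, 0.001, 0], [0, 0, 0]],
    [[0, 0.002, 0], [0, 0, 0]],
    [[0, 0.003, 0], [0, 0, 0]],
  ],
)

```text
time: 35.3
tool_pos: [0.615, 0.0561, 0.0751]
tool_rot: [0.001, 0.012, 1.0, -0.002]
contact_force: [-1.0, -8.8, 1.9]
gripper_width: 0.326
```

drive_tool(
  series=[
    [[0.003, 0, 0], [0, 0, 0]],
    [[0.006, 0, 0], [0, 0, 0]],
    [[0.009, -0.0002, 0], [0, 0, 0]],
    [[0.0105, -0.0003, 0], [0, 0, 0]],
    [[0.0115, -0.0003, 0], [0, 0, 0]],
  ],
)

```text
time: 35.8
tool_pos: [0.6225, 0.0559, 0.075]
tool_rot: [-0.005, 0.012, 1.0, -0.001]
contact_force: [-15.4, -7.4, 12.2]
gripper_width: 0.33
```

```bash
python3 - <<'E'
from ov import *
s=state(); p=s['tool_pos'];print(s['time'],p,s['tool_rot'],s['contact_force'],s['ft_torque'])
sc=grab_frame("scene"); cv2.imwrite("pics/y_scene.png",sc[:,:,::-1])
tp=grab_frame("top"); cv2.imwrite("pics/y_top.png",tp[:,:,::-1])
cv2.imwrite("pics/y1.png",crop(sc,300,200,400,290,6.5))
cv2.imwrite("pics/y2.png",crop(tp,305,175,405,225,7.8))
E
```

```text
35.8 [0.62251623 0.05592441 0.07503802] [-0.00478756  0.01220262  0.99991303 -0.0014504 ] [-15.44442985  -7.38856775  12.16470549] [-1.30426843  2.49034949 -0.26359585]
```

View pics/y1.png

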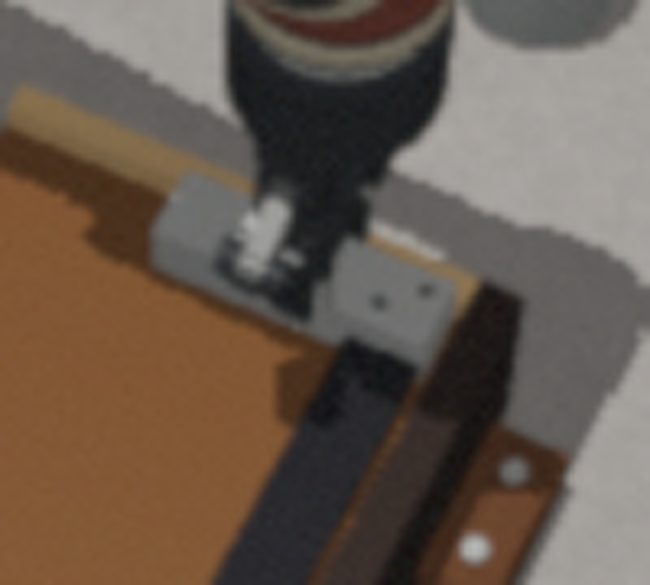

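View pics/y2.png

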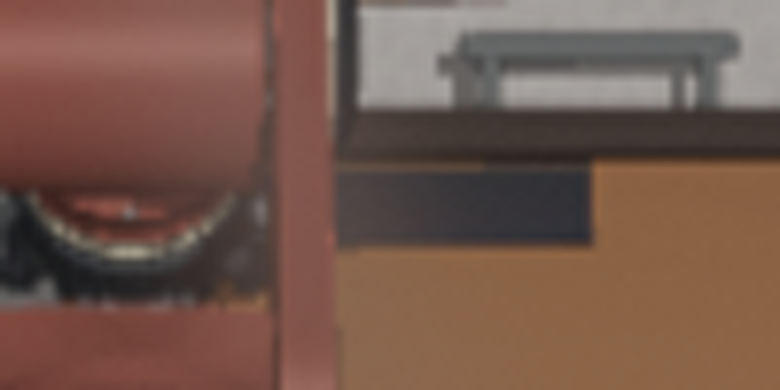

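```bash
python3 - <<'E'
from ov import *
g=cv2.imread("pics/y_top.png").astype(int)
for u in(350,355,360,365,370,375,378): print(u,(g[186:214,u,2]-g[186:214,u,0]).tolist())
w=.024
for nm,s in (("aligned",0),("ccw.02",.02)):
    pass
X=.5815,-.117,-.024
# predicted rows of front near edge & blade outer (if home) & blade inner at y
for u in(350,378):
    for nm,x,z in(("front",.091,.09),("bl_out",.0905,.088),("bl_in",.0605,.088)):
        a,b=proj("top",T(*X,[[x,.15,z],[x,0,z]])); print(u,nm,round(a[1]+(b[1]-a[1])*(u-a[0])/(b[0]-a[0]),2))
E
```

```text
350 [6, 6, 8, 10, 14, 17, 19, 19, 18, 22, 28, 11, 9, 10, 11, 12, 12, 13, 12, 13, 28, 53, 61, 60, 59, 60, 59, 59]
355 [7, 7, 9, 14, 16, 17, 17, 16, 16, 22, 28, 7, 6, 7, 7, 7, 9, 9, 8, 10, 35, 63, 63, 63, 63, 61, 62, 61]
360 [7, 6, 9, 13, 15, 16, 16, 16, 14, 21, 28, 5, 2, 2, 2, 3, 5, 4, 3, 5, 35, 66, 67, 65, 65, 64, 64, 64]
365 [5, 5, 7, 13, 14, 15, 15, 14, 12, 21, 28, 2, -2, -1, -1, -1, 0, 0, -2, 2, 35, 69, 68, 68, 68, 67, 66, 66]
370 [7, 7, 8, 12, 14, 14, 15, 14, 11, 11, 13, 0, -2, -4, -3, -3, -3, -2, -4, 0, 35, 70, 70, 69, 68, 69, 69, 68]
375 [7, 7, 9, 11, 14, 15, 15, 14, 12, 12, 14, -2, -4, -3, -4, -4, -4, -4, -5, -2, 36, 71, 70, 70, 70, 69, 69, 69]
378 [7, 7, 8, 11, 14, 14, 14, 14, 12, 12, 13, -3, -4, -4, -4, -4, -5, -4, -6, -2, 38, 70, 71, 70, 69, 69, 69, 69]
350 front 194.03
350 bl_out 194.39
350 bl_in 204.69
378 front 194.02
378 bl_out 194.38
378 bl_in 204.68
```

drive_tool(
  series=[
    [[0, -0.001, 0.0012], [0, 0, 0]],
    [[0, -0.001, 0.0015], [0, 0, 0]],
  ],
)

```text
time: 36.1
tool_pos: [0.6233, 0.0558, 0.0751]
tool_rot: [-0.003, 0.012, 1.0, -0.0]
contact_force: [-7.4, -5.0, 2.5]
gripper_width: 0.327
```

drive_tool(
  series=[
    [[0.001, 0, 0.0002], [0, 0, 0]],
    [[0.002, 0, 0.0004], [0, 0, 0]],
    [[0.003, 0, 0.0006], [0, 0, 0]],
  ],
)

```text
time: 36.4
tool_pos: [0.6257, 0.0558, 0.0751]
tool_rot: [-0.004, 0.012, 1.0, -0.001]
contact_force: [-8.3, -5.9, 2.4]
gripper_width: 0.327
```

drive_tool(
  series=[
    [[0.001, 0, 0.0002], [0, 0, 0]],
    [[0.002, 0, 0.0004], [0, 0, 0]],
    [[0.002, 0, 0.0004], [0, 0, 0]],
  ],
)

```text
time: 36.7
tool_pos: [0.6267, 0.0559, 0.0751]
tool_rot: [-0.005, 0.012, 1.0, -0.0]
contact_force: [-11.6, -4.9, 3.9]
gripper_width: 0.331
```

drive_tool(
  series=[
    [[0.001, 0, 0.0002], [0, 0, 0]],
    [[0.0015, 0, 0.0003], [0, 0, 0]],
  ],
)

```text
time: 36.9
tool_pos: [0.6266, 0.0559, 0.0751]
tool_rot: [-0.008, 0.012, 1.0, -0.001]
contact_force: [-17.5, -5.5, 6.0]
gripper_width: 0.329
```

```bash
cat > bl.py <<'E'
from ov import *
import sys
s=state(); p=s['tool_pos'];print(s['time'],p.round(4),s['contact_force'].round(1),s['ft_torque'].round(2))
tp=grab_frame("top"); cv2.imwrite(f"pics/{sys.argv[1]}_top.png",tp[:,:,::-1])
g=tp.astype(int); D=g[:,:,0]-g[:,:,2]
for u in(360,365,370,375,378):
    c=D[196:214,u].astype(float); lo=c[3:8].mean(); hi=c[14:].mean(); print(u,"blade inner row",round(195.5+np.sum((hi-c)/(hi-lo)) ,2), D[192:200,u].tolist(), "lum",g[188:200,u].sum(1).tolist())
print("home expected 204.68 by fit, was 205.97")
E
python3 bl.py z
```

```text
36.9 [0.6266 0.0559 0.0751] [-17.5  -5.5   6. ] [-0.91  2.68 -0.31]
360 blade inner row 204.68 [16, 17, 11, 2, 2, 3, 2, 2] lum [373, 202, 173, 182, 183, 179, 169, 171, 174, 173, 177, 180]
365 blade inner row 204.76 [15, 15, 9, -1, -1, -1, -2, -1] lum [244, 176, 173, 173, 176, 173, 155, 161, 161, 161, 165, 164]
370 blade inner row 204.66 [16, 14, 8, -2, -3, -3, -3, -3] lum [375, 192, 166, 170, 177, 167, 151, 155, 155, 156, 156, 158]
375 blade inner row 204.67 [15, 15, 9, -3, -3, -2, -3, -4] lum [382, 194, 163, 171, 176, 167, 149, 153, 155, 155, 155, 158]
378 blade inner row 204.74 [14, 14, 8, -3, -4, -4, -4, -3] lum [380, 195, 162, 169, 175, 168, 154, 147, 154, 154, 154, 155]
home expected 204.68 by fit, was 205.97
```

drive_tool(
  series=[
    [[-0.001, 0.001, 0], [0, 0, 0]],
    [[-0.0015, 0.002, 0], [0, 0, 0]],
    [[-0.0015, 0.002, 0], [0, 0, 0]],
  ],
)

```text
time: 37.25
tool_pos: [0.6267, 0.056, 0.0751]
tool_rot: [-0.005, 0.012, 1.0, -0.002]
contact_force: [-11.0, -10.9, 1.8]
gripper_width: 0.328
```

drive_tool(
  series=[
    [[-0.001, -0.0015, 0], [0, 0, 0]],
    [[-0.0018, -0.0026, 0], [0, 0, 0]],
    [[-0.0018, -0.0026, 0], [0, 0, 0]],
  ],
)

```text
time: 37.55
tool_pos: [0.6267, 0.0559, 0.0751]
tool_rot: [-0.003, 0.012, 1.0, 0.0]
contact_force: [-4.9, -3.0, -3.0]
gripper_width: 0.325
```

drive_tool(
  fingers=-0.2,
  series=[
    [[0, 0, 0], [0, 0, 0]],
    [[0, 0, 0], [0, 0, 0]],
    [[0, 0, 0], [0, 0, 0]],
    [[0, 0, 0.005], [0, 0, 0]],
    [[0, 0, 0.02], [0, 0, 0]],
    [[0, 0, 0.05], [0, 0, 0]],
  ],
)

```text
time: 38.15
tool_pos: [0.6275, 0.056, 0.1259]
tool_rot: [-0.002, 0.012, 1.0, 0.0]
contact_force: [0.3, 0.3, -1.1]
gripper_width: 0.6
```

```bash
python3 bl.py za
```

```text
38.15 [0.6275 0.056  0.1259] [ 0.3  0.3 -1.1] [-0.05 -0.04 -0.03]
360 blade inner row 204.83 [15, 16, 12, 3, 1, 1, 0, 2] lum [374, 200, 176, 180, 185, 183, 165, 160, 173, 176, 177, 174]
365 blade inner row 204.75 [14, 15, 11, 1, -2, -2, -1, -1] lum [243, 178, 172, 173, 175, 174, 152, 144, 160, 160, 167, 167]
370 blade inner row 204.67 [15, 13, 10, -1, -2, -2, -3, -3] lum [375, 196, 166, 172, 173, 167, 151, 141, 155, 157, 159, 158]
375 blade inner row 204.76 [15, 15, 9, -1, -3, -4, -3, -3] lum [382, 195, 161, 172, 173, 167, 146, 138, 152, 154, 156, 153]
378 blade inner row 205.22 [15, 14, 9, -2, -4, -4, -3, -2] lum [380, 192, 165, 170, 176, 166, 146, 137, 152, 155, 153, 155]
home expected 204.68 by fit, was 205.97
```

drive_tool(
  fingers=1,
  series=[
    [[0, 0, 0.03], [0, 0, 0]],
    [[-0.05, 0, 0.03], [0, 0, 0]],
    [[-0.1, 0, 0.03], [0, 0, 0]],
    [[-0.15, 0, 0.03], [0, 0, 0]],
    [[-0.2, 0, 0.03], [0, 0, 0]],
    [[-0.2, 0, 0.03], [0, 0, 0]],
  ],
)

```text
time: 38.8
tool_pos: [0.4236, 0.0563, 0.1561]
tool_rot: [-0.0, 0.011, 1.0, 0.0]
contact_force: [0.6, -0.4, 0.1]
gripper_width: 0.002
```

```bash
python3 bl.py zb; python3 - <<'E'
from ov import *
tp=cv2.imread("pics/zb_top.png")[:,:,::-1]; sc=grab_frame("scene"); cv2.imwrite("pics/zb_scene.png",sc[:,:,::-1])
print(state()['tool_pos'])
X=.5815,-.117,-.024
cn=T(*X,[[.091,.188,0]])[0]; a=np.pi+X[2]
L=[]
for x0,x1,y0,y1,z,c in((0,.11,0,.03,.103,(0,255,0)),(.0005,.0305,.03,.18,.088,(255,0,255))):
    L.append((T(cn[0],cn[1],a,[[x0,y0,z],[x1,y0,z],[x1,y1,z],[x0,y1,z]]),c))
save("top",tp,"pics/x.png",(305,180,385,250),9,L)
cv2.imwrite("pics/zb1.png",crop(tp,305,180,385,250,9)); cv2.imwrite("pics/zb2.png",cv2.imread("pics/x.png"))
cv2.imwrite("pics/zb3.png",crop(sc,300,205,390,285,8))
E
```

```text
38.8 [0.4236 0.0563 0.1561] [ 0.6 -0.4  0.1] [-0.   -0.03 -0.02]
360 blade inner row 204.85 [14, 16, 11, 3, 1, 1, 1, 2] lum [360, 194, 173, 179, 181, 174, 164, 159, 170, 176, 173, 177]
365 blade inner row 204.76 [14, 14, 10, 0, -1, -1, -1, -1] lum [236, 170, 169, 171, 171, 168, 147, 143, 158, 158, 158, 161]
370 blade inner row 204.73 [15, 14, 10, -1, -3, -2, -2, -3] lum [364, 187, 160, 165, 170, 163, 140, 136, 149, 154, 152, 152]
375 blade inner row 204.76 [14, 13, 9, -1, -4, -3, -3, -4] lum [368, 184, 159, 163, 169, 161, 141, 130, 146, 146, 145, 145]
378 blade inner row 205.25 [13, 14, 10, -2, -3, -4, -4, -4] lum [367, 183, 153, 161, 170, 160, 141, 130, 144, 143, 143, 146]
home expected 204.68 by fit, was 205.97
[0.42898127 0.05585735 0.15851445]
```

View pics/zb1.png

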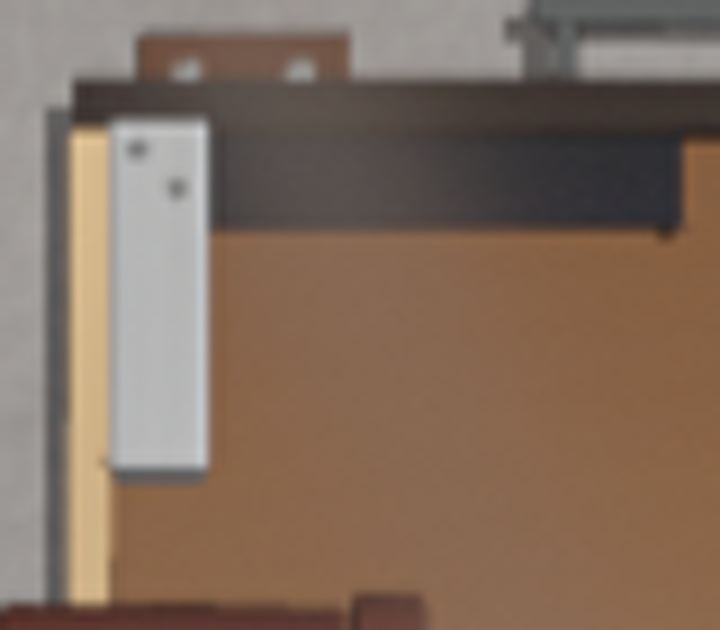

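View pics/zb2.png

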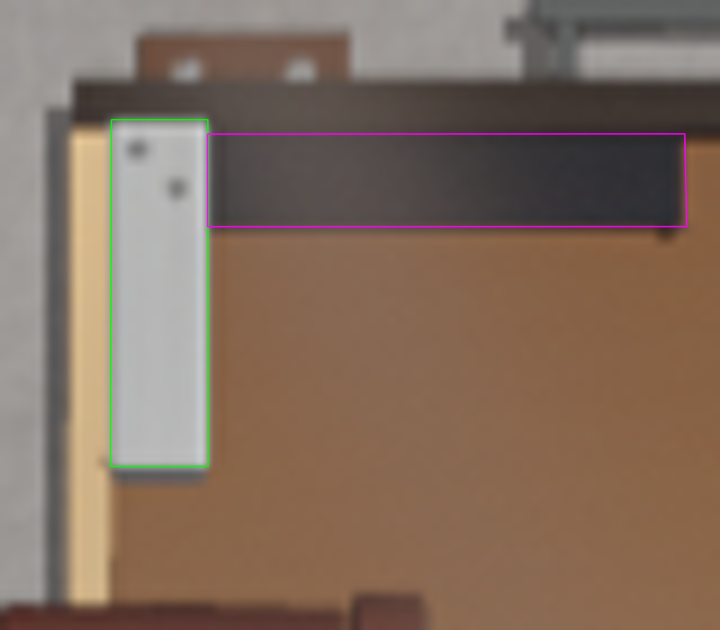

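View pics/zb3.png

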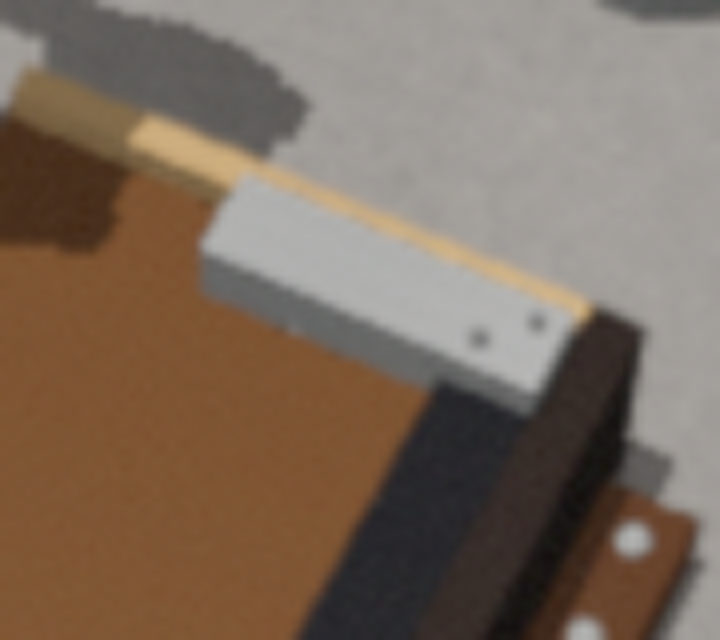

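drive_tool(
  series=[
    [[0.04, -0.004, 0], [0, 0, 0]],
    [[0.08, -0.004, -0.01], [0, 0, 0]],
    [[0.108, -0.004, -0.03], [0, 0, 0]],
    [[0.11, -0.004, -0.06], [0, 0, 0]],
    [[0.11, -0.004, -0.084], [0, 0, 0]],
    [[0.11, -0.004, -0.084], [0, 0, 0]],
    [[0.114, -0.004, -0.084], [0, 0, 0]],
    [[0.117, -0.004, -0.084], [0, 0, 0]],
  ],
)

```text
time: 39.7
tool_pos: [0.5485, 0.0517, 0.0753]
tool_rot: [0.002, 0.012, 1.0, -0.0]
contact_force: [0.1, -0.1, -0.5]
gripper_width: 0.0
```

drive_tool(
  series=[
    [[0.002, 0, 0], [0, 0, 0]],
    [[0.004, 0, 0], [0, 0, 0]],
    [[0.006, 0, 0], [0, 0, 0]],
    [[0.007, 0, 0], [0, 0, 0]],
  ],
)

```text
time: 40.1
tool_pos: [0.5534, 0.0518, 0.0735]
tool_rot: [0.0, 0.012, 1.0, -0.0]
contact_force: [0.3, 0.5, 0.2]
gripper_width: 0.001
```

drive_tool(
  series=[
    [[0.001, 0, 0], [0, 0, 0]],
    [[0.002, 0, 0], [0, 0, 0]],
    [[0.003, 0, 0], [0, 0, 0]],
  ],
)

```text
time: 40.4
tool_pos: [0.5541, 0.0518, 0.0729]
tool_rot: [-0.003, 0.012, 1.0, -0.0]
contact_force: [-10.9, -0.6, 7.8]
gripper_width: -0.0
```

drive_tool(
  series=[
    [[-0.012, 0, 0.002], [0, 0, 0]],
    [[-0.012, 0, 0.04], [0, 0, 0]],
    [[0.01, -0.02, 0.06], [0, 0, 0]],
    [[0.035, -0.042, 0.06], [0, 0, 0]],
    [[0.048, -0.042, 0.04], [0, 0, 0]],
    [[0.048, -0.042, 0.01], [0, 0, 0]],
    [[0.048, -0.042, 0], [0, 0, 0]],
    [[0.048, -0.042, 0], [0, 0, 0]],
  ],
)

```text
time: 41.2
tool_pos: [0.602, 0.01, 0.0704]
tool_rot: [-0.002, 0.012, 1.0, 0.0]
contact_force: [0.4, -0.3, 0.1]
gripper_width: 0.005
```

drive_tool(
  series=[
    [[0, 0.004, 0], [0, 0, 0]],
    [[0, 0.008, 0], [0, 0, 0]],
    [[0, 0.011, 0], [0, 0, 0]],
    [[0, 0.013, 0], [0, 0, 0]],
  ],
)

```text
time: 41.6
tool_pos: [0.6047, 0.0233, 0.0742]
tool_rot: [0.001, 0.012, 1.0, -0.0]
contact_force: [-0.2, 0.0, -0.4]
gripper_width: 0.001
```

drive_tool(
  series=[
    [[0, 0.0015, 0], [0, 0, 0]],
    [[0, 0.003, 0], [0, 0, 0]],
    [[0, 0.004, 0], [0, 0, 0]],
  ],
)

```text
time: 41.9
tool_pos: [0.6041, 0.0269, 0.0731]
tool_rot: [0.0, 0.012, 1.0, -0.0]
contact_force: [-0.4, -0.4, -0.0]
gripper_width: -0.003
```

drive_tool(
  series=[
    [[0, 0.0015, 0], [0, 0, 0]],
    [[0, 0.003, 0], [0, 0, 0]],
  ],
)

```text
time: 42.1
tool_pos: [0.604, 0.0289, 0.0729]
tool_rot: [-0.0, 0.012, 1.0, -0.001]
contact_force: [0.1, -5.5, -0.0]
gripper_width: 0.002
```

drive_tool(
  series=[
    [[0, 0.001, 0], [0, 0, 0]],
    [[0, 0.0015, 0], [0, 0, 0]],
  ],
)

```text
time: 42.3
tool_pos: [0.604, 0.029, 0.0729]
tool_rot: [-0.0, 0.012, 1.0, -0.002]
contact_force: [-0.6, -9.4, -0.1]
gripper_width: -0.001
```

drive_tool(
  series=[
    [[0, -0.01, 0], [0, 0, 0]],
    [[0, -0.015, 0.02], [0, 0, 0]],
    [[0, -0.015, 0.06], [0, 0, 0]],
    [[-0.05, -0.015, 0.09], [0, 0, 0]],
    [[-0.1, 0.01, 0.1], [0, 0, 0]],
    [[-0.15, 0.04, 0.1], [0, 0, 0]],
    [[-0.19, 0.07, 0.1], [0, 0, 0]],
    [[-0.22, 0.1, 0.1], [0, 0, 0]],
  ],
)

```text
time: 43.1
tool_pos: [0.3929, 0.1225, 0.1731]
tool_rot: [0.0, 0.013, 1.0, 0.001]
contact_force: [-0.3, 0.7, -0.7]
gripper_width: -0.002
```

drive_tool(
  series=[
    [[-0.01, 0.04, 0], [0, 0, 0]],
    [[-0.02, 0.08, 0], [0, 0, 0]],
    [[-0.02, 0.1, 0], [0, 0, 0]],
    [[-0.02, 0.1, 0], [0, 0, 0]],
  ],
)

```text
time: 43.5
tool_pos: [0.3739, 0.2239, 0.1731]
tool_rot: [-0.0, 0.01, 1.0, 0.001]
contact_force: [0.7, 0.1, -0.4]
gripper_width: 0.001
```

```bash
python3 bl.py zc; python3 look.py zd | tail -3; python3 - <<'E'
from ov import *
tp=cv2.imread("pics/zc_top.png")[:,:,::-1]; sc=grab_frame("scene"); cv2.imwrite("pics/zc_scene.png",sc[:,:,::-1])
X=.5815,-.117,-.024
cn=T(*X,[[.091,.188,0]])[0]; a=np.pi+X[2]
L=[]
for x0,x1,y0,y1,z,c in((0,.11,0,.03,.103,(0,255,0)),(.0005,.0305,.03,.18,.088,(255,0,255))):
    L.append((T(cn[0],cn[1],a,[[x0,y0,z],[x1,y0,z],[x1,y1,z],[x0,y1,z]]),c))
a1=crop(tp,305,180,375,250,5.7); save("top",tp,"pics/x.png",(305,180,375,250),5.7,L)
cv2.imwrite("pics/zc1.png",np.hstack([a1,cv2.imread("pics/x.png")]))
print("square",[(round(float(d['confidence']),2),np.round(d['location'],4)) for c in("top","scene") for d in place_of(c,"square")[:1]],"corner model",cn)
E
```

```text
43.5 [0.3739 0.2239 0.1731] [ 0.7  0.1 -0.4] [-0.02 -0.04 -0.  ]
360 blade inner row 204.78 [15, 14, 11, 3, 3, 1, 1, 3] lum [359, 196, 170, 180, 176, 180, 158, 158, 171, 173, 176, 176]
365 blade inner row 204.79 [14, 15, 10, 1, -1, -2, -1, -1] lum [235, 169, 168, 167, 169, 166, 151, 141, 159, 157, 158, 158]
370 blade inner row 204.72 [14, 14, 9, -1, -3, -3, -2, -3] lum [361, 188, 155, 164, 165, 163, 141, 135, 150, 150, 148, 149]
375 blade inner row 205.29 [14, 13, 10, -2, -4, -3, -3, -3] lum [368, 186, 160, 165, 166, 161, 136, 131, 149, 150, 147, 144]
378 blade inner row 205.36 [14, 14, 8, -2, -4, -3, -4, -3] lum [367, 188, 155, 158, 166, 162, 136, 131, 145, 146, 143, 147]
home expected 204.68 by fit, was 205.97
now [(322, np.float64(233.11), np.float64(264.95)), (340, np.float64(204.81), np.float64(265.0)), (360, np.float64(204.66), np.float64(264.93)), (400, np.float64(194.47), np.float64(264.95)), (420, np.float64(194.44), np.float64(265.33)), (440, np.float64(194.44), np.float64(265.26))]
 far edge drawer mm [(174, np.float64(-18.5)), (123, np.float64(63.5)), (66, np.float64(63.9)), (-49, np.float64(93.8)), (-106, np.float64(93.8)), (-163, np.float64(93.7))]
43.6 [0.3744 0.2219 0.1729] [ 0.4 -0.3  0.5]
square [(0.77, array([0.6755, 0.0664, 0.0767])), (0.8, array([0.6747, 0.0688, 0.0776]))] corner model [0.67698536 0.06876207 0.        ]
```

View pics/zc1.png

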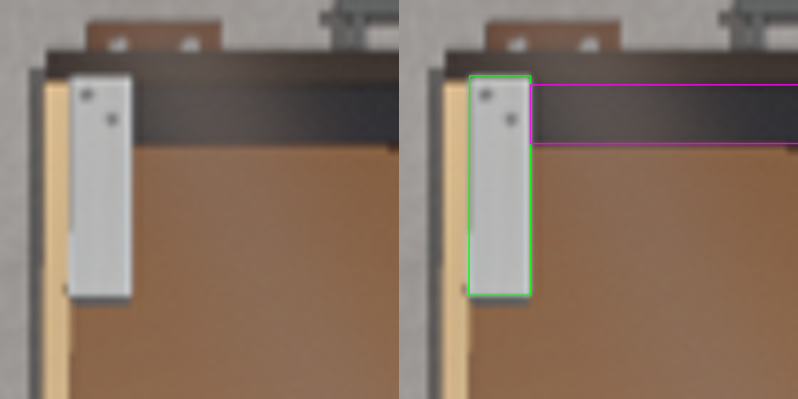

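View pics/zc_scene.png

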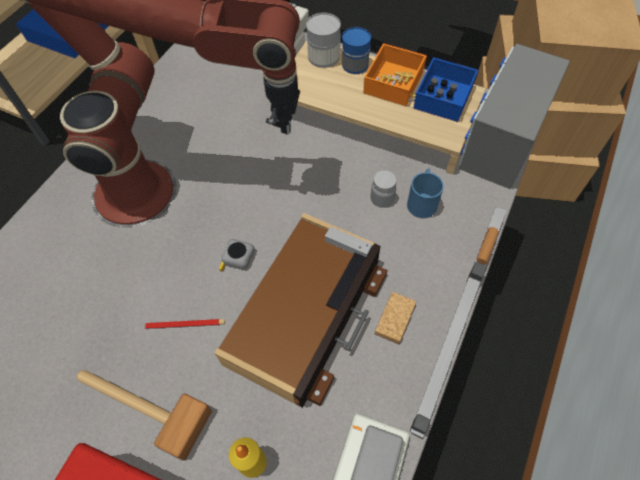

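View pics/zc_top.png

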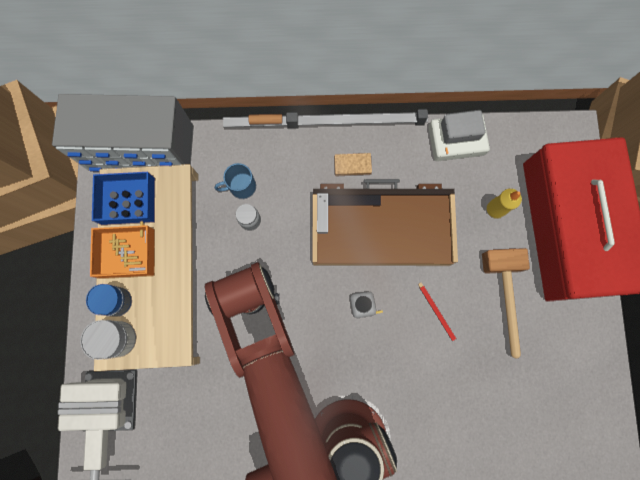

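```bash
python3 -c "
from plant import *
print(job_done()); print(state()['time'])"
```

```text
the job is handed in; nothing more can be done
None
the job is handed in; nothing more can be done
```

I finished the job and handed it in at about 44 s of the 72 s allowed; no verdict was reported.

- **Hardboard bottom:** I pushed it home with closed fingers near the left and right corners in turn, 5 to 15 mm at a time. It dragged at 2 to 7 N while moving. Both ends finally stopped dead at about 10 to 14 N. The near edge lines up with the drawn home position, and it had not moved when I checked again at the end.
- **Steel square:** I drew it out from under the shelf by its blade, then gripped it by the stock and laid it flat on the hardboard. I pressed it against the left side and the front. After letting go, I gave it one gentle nudge in each direction, and it stopped firmly at about 9 to 11 N.
- **Last checks:**
  - The top view matches the model of the square in the corner to within about 0.3 px (under 1 mm).
  - The networks put the square's origin within 3 mm of the corner.
  - The other things on the bench look unmoved and the robot was clear of everything.

**What disagreed:**
- **Fingertips:** They ended about 20 mm short of the reported TCP, which I measured by touching the bench. My first approach at the hardboard therefore passed just above its near left corner, with no contact force.
- **Friction:** The first push of the square toward the front stuck about 4 mm short. I eased the downward load and it then went home.
- **Dark line:** A thin dark line still shows between the blade and the front. It fits the 0.5 mm the blade is set back from the end of the stock.

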